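# Finish packing a wooden gift box of delicacies

## Robot

A 6-joint arm with a two-finger parallel gripper is mounted at the origin on the work surface. World frame = base frame: x ahead of the robot, y to its left, z up, the work surface at z = 0. Lengths are in mm, angles in rad, forces in N, time in s.
With the tool pointing down it reaches from about 300 to 750 mm from the base axis. Payload 8.5 kg.
Tool frame: the origin (TCP) lies at the very end of the fingers, on their centre line; the grasp point (between the pads) lies r.pinch_z behind it (r.pinch_z is the distance from the TCP to the grasp point, in mm); z points along the fingers, y is the direction in which the jaws open and shut (so a half turn about z gives the same grasp; the last joint's range is limited). The gripper opens to 88 mm and grips with 3 to 60 N. Pads are 18 mm wide; open, the fingers measure 123 mm over their backs; the gripper's body (75 mm by 187 mm) begins 45 mm behind the grasp point.
Start: joints at [0.968, 0.381, 1.297, -0, 1.464, -0.215], TCP at [207.974, 509.144, 238.748] pointing down, gripper open.
Joint ranges: [-3.11, 3.11], [-0.89, 2.33], [0.22, 2.48], [-1.42, 4.56], [0.17, 2.85], [-2.88, 2.88]. Speed limits (rad/s): [2.39, 2.39, 3.14, 3.14, 3.14, 3.14].

## Interface

Orientations are given as a unit quaternion [w, x, y, z].
In Python, from rig import readout, vision, sign_off, models, r gives the robot as it stands.
- The arm moves only by the tool servo_tool, never from a script. Its argument "rows" is a list of rows, each a list of 7 numbers: the shift along the tool's x, y, z in mm, then the turn, a rotation vector about the tool's x, y, z in degrees, then the finger opening in mm, from 0 to 88.1. In form: [[dx, dy, dz, rx, ry, rz, jaw], ...]. A call has 1 to 8 rows; each row shifts and turns the commanded pose from where the row before left it, along the tool's axes as they then stand; what a row does not reach is not made up. A row lasts 1/12 s, in which the tool goes at most 41.7 mm and 7.16 degrees, less where a joint would pass 70% of its speed; a pose out of reach is approached as far as the arm can. A call is refused whole if a number of a shift passes 41.7 or a number of a turn 7.16, either way. A call with a gripper value outside its range is refused whole. The fingers move at their own pace and stop on an object; "newtons" is the grip in N (left out, the last holds). Time passes only in rows, so rows that do not move let the fingers close. It gives the time, the measured TCP pose, the force and the opening at its end, in the units of the state.
- readout.get_state(): the state, without advancing time (a new reading comes with each control period).
- vision.read_camera(name): name is "scene" or "top" or "wrist"; returns a dict with "frame" (480x640x3 uint8, red, green, blue), "camera_matrix" (3x3 intrinsics, pixels), "dist_coeffs" ([k1, k2, p1, p2, k3] as OpenCV has them; the pictures are not rectified), "position" and "rotation" of the camera in the world. Camera axes: x right, y down, z forward; pixel columns grow to the right and rows downward; lengths in mm; the calibration is good to about 2 mm. A picture is of the moment at which its call begins. There is no depth.
- sign_off(): hands the job in, once; it reports no verdict.
Trained networks look in a picture, given as the dict that the camera call returned (one of the last four; its "shot" number tells which), for a name from the list of things; names that differ only in an ending like _2 or _b are one class to them, and where a whole thing is asked for, a point or a joint stands for the part that bears it (a point fixed in the world has none). Each returns a list of dicts, best first, with "score" (0 to 1); they miss things now and then, are a little off and sometimes report something else, mostly with a low value. They report only what shows in the picture. A call takes as long as a camera call.
- models.look_for(picture, query): "pixel" ([column, row] in pixels, amid what is visible of it).
- models.tip_of(picture, query): "pixel" ([column, row] in pixels: a listed point, or the origin of a listed thing).
The state is a dict: "clock": time; "joint_positions": joint angles; "qvel": joint speeds; "effort": joint torques, N m; "tool_pos": TCP position; "eef_rot": TCP orientation; "ft_force": force on the tool from outside, world axes, zero at the start; "wrist_torque": the same for the moment, N m; "gripper_width": opening from 0.0 (shut) to 1.0 (fully open).
Only numpy, scipy, OpenCV 4.12 (cv2) and the standard library are available. Lean on these libraries where they do the work, as an engineer would, in place of code of your own. Each camera call takes 0.05 s, during which the arm holds its last target. There are 200 camera calls.

## Task

Finish packing the wooden gift box, in which the tea canister and the large carton already stand at the two ends of the back row (the back is the long side away from the robot). Stand the glass jar midway between those two, the flat tin straight in front of the canister with the small tin centred on top of it, and the small carton straight in front of the large carton, square to the box; everything upright. Set the glass jar down gently, and do not shift the canister, the large carton, or the tape roll and rubber stamp lying about.

Things in the scene. Friction and masses are not known exactly. Their poses are not given: they have to be found in the camera images.
- gift_box: Open box of pale wood, fixed, 190 mm front to back (its x), 306 mm wide (y), 40 mm high; walls and floor 5 mm, inside 180 x 296 mm. Origin: centre of the underside, 5 mm under the inner floor. +x points to its back, away from the robot, +y to the robot's left; turned at most 0.25 rad. A flat leaflet lies in its front middle (picture only). Unlisted fixed equipment stands clear, over 0.72 m from the base.
- canister: Aluminium tea canister, round, paper-wrapped, diameter 68 mm, 72 mm high, loose but heavy, standing in the box at one end of its back row: 48 mm behind the box's centre and 88 mm to the left or to the right of it (a few mm either way). Origin at the centre of its underside; axes parallel to the box's.
- large_carton: Large folding carton, white paper with a band, 64 x 64 mm, 72 mm high, loose but heavy, standing in the box at the other end of the back row, 48 mm behind the box's centre and 88 mm to the side. Origin at the centre of its underside; axes parallel to the box's.
- jar: Round glass jar with paper label and brass-coloured screw lid, outer diameter 56 mm, 76 mm high, 190 g, standing on the table. Origin at the centre of its underside, z up.
- flat_tin: The wider food tin: round, steel, ring-pull lid, diameter 66 mm, 38 mm high, 160 g, flat-topped, standing on the table. Origin at the centre of its underside, z up.
- small_tin: The smaller food tin: round, steel, ring-pull lid, diameter 50 mm, 24 mm high, 70 g, standing on the table. Origin at the centre of its underside, z up.
- small_carton: Small folding carton, white paper with a band, a cube of 50 mm, 60 g, standing on the table at any yaw. Origin at the centre of its underside, x and y square to its faces, z up. Rigid.
- tape_roll: Bystander: small roll of clear tape lying flat on the table, outer diameter 64 mm, hole 37 mm, 19 mm high. Origin at the centre of its underside. Leave it alone.
- rubber_stamp: Bystander: rubber hand stamp with round dark wooden knob, foot diameter 40 mm, 72 mm high, standing on the table. Origin at the centre of its underside. Leave it alone.

How it is judged (in metres and radians):
At the end, for the whole second after the job is handed in: Upright (0.12 rad), at rest, on the box floor: jar within 19 mm of the back row's line and 15 mm of mid-width; flat tin in front of the canister, small carton in front of the large carton, each within 15 mm sideways, carton square within 0.2 rad; small tin on the flat tin within 8 mm (x of jar in the frame of gift_box between 0.029 and 0.067 m and y of jar in the frame of gift_box between -0.015 and 0.015 m and z of jar in the frame of gift_box between 0 and 0.01 m and x of flat_tin in the frame of canister between -0.118 and -0.062 m and y of flat_tin in the frame of canister between -0.015 and 0.015 m and z of flat_tin in the frame of gift_box between 0 and 0.01 m and horizontal distance between small_tin and flat_tin below 0.008 m and z of small_tin in the frame of flat_tin between 0.034 and 0.042 m and x of small_carton in the frame of large_carton between -0.124 and -0.055 m and y of small_carton in the frame of large_carton between -0.015 and 0.015 m and z of small_carton in the frame of gift_box between 0 and 0.01 m and (angle between the x axis of small_carton and the x axis of gift_box, either way round below 0.2 rad or angle between the x axis of small_carton and the y axis of gift_box, either way round below 0.2 rad) and linear speed of each of jar, flat_tin, small_tin, small_carton below 0.02 m/s and angular speed of each of jar, flat_tin, small_tin, small_carton below 0.2 rad/s and angle between each of jar, flat_tin, small_tin, small_carton's own z axis and vertical below 0.12 rad); the robot touches nothing.
It fails at once if the jar is dropped or rammed into the box (over 60 N) (contact force between jar and gift_box above 60 N).
It fails at once if the tea canister is shifted by more than 10 mm or tipped (distance of canister from where it was at the start of the episode above 0.01 m or angle between canister's own z axis and vertical above 0.3 rad).
It fails at once if the large carton is shifted by more than 10 mm or tipped (distance of large_carton from where it was at the start of the episode above 0.01 m or angle between large_carton's own z axis and vertical above 0.3 rad).
It fails at once if the tape roll is shifted by more than 15 mm or tipped (distance of tape_roll from where it was at the start of the episode above 0.015 m or angle between tape_roll's own z axis and vertical above 0.3 rad).
It fails at once if the rubber stamp is shifted by more than 15 mm or tipped (distance of rubber_stamp from where it was at the start of the episode above 0.015 m or angle between rubber_stamp's own z axis and vertical above 0.3 rad).
It also fails if it takes over 112 s, if anything falls off the work surface, if the arm or the gripper's body presses on something with over 40 N, if the wrist force passes 120 N, or if a joint passes its speed limit or range.

## Working session

There is one attempt and no reset: what is moved stays moved. The work goes in short steps, Python scripts to look and compute and a tool call to move; the robot and the scene stay as the last step left them, time stands still between calls to the robot, and variables do not carry over. Pictures are saved under pics/ and viewed, about 12 in all and at most 16, crops included, and the job is handed in when it is done.

Besides the shell and the picture viewer there is one more tool, called after ">>>" in YAML: its name, and indented under it one key for each argument. servo_tool: Moves the arm, as the interface text tells. Its arguments: {"type":"object","properties":{"rows":{"type":"array","items":{"type":"array","items":{"type":"number"}}},"newtons":{"type":"number"}},"required":["rows"]}

```bash
ls; mkdir -p pics; cat > h.py <<'E'
from rig import readout, vision, sign_off, models, r
import numpy as np, cv2
from scipy.spatial.transform import Rotation as R
def Rm(c):
    q=np.array(c["rotation"],float)
    return q if q.shape==(3,3) else R.from_quat([q[1],q[2],q[3],q[0]]).as_matrix()
def ray(c,px):
    u=cv2.undistortPoints(np.array([[px]],float),np.array(c["camera_matrix"],float),np.array(c["dist_coeffs"],float))[0,0]
    return Rm(c)@np.array([u[0],u[1],1.])
def onz(c,px,z):
    d=ray(c,px);p=np.array(c["position"],float)
    return (p+d*(z-p[2])/d[2]).round(1)
def proj(c,P):
    Rw=Rm(c).T;t=-Rw@np.array(c["position"],float)
    return cv2.projectPoints(np.array(P,float).reshape(-1,1,3),cv2.Rodrigues(Rw)[0],t,np.array(c["camera_matrix"],float),np.array(c["dist_coeffs"],float))[0][:,0]
def save(c,n): cv2.imwrite("pics/"+n+".png",c["frame"][:,:,::-1])
E
python3 - <<'E'
from h import *
print(r.pinch_z, readout.get_state())
for n in ("scene","top","wrist"):
    c=vision.read_camera(n);save(c,n+"0");print(n,c["position"],c["rotation"])
    if n=="wrist":continue
    for q in "gift_box canister large_carton jar flat_tin small_tin small_carton tape_roll rubber_stamp".split():
        a=models.tip_of(c,q)[:3]
        print(q,[(np.round(x["pixel"],0).tolist(),round(x["score"],2),onz(c,x["pixel"],5 if q in("gift_box","canister","large_carton") else 0)[:2].tolist()) for x in a])
E
```

```text
pics
18.700000000000003 {'clock': 0.0, 'joint_positions': array([ 9.67686059e-01,  3.81188335e-01,  1.29824340e+00,  1.94327970e-05,
        1.46360048e+00, -2.15303321e-01]), 'qvel': array([ 0.00048392,  0.00067193,  0.00020936, -0.0007132 , -0.00212745,
       -0.0030879 ]), 'effort': array([-1.42246190e-03, -4.37932599e+01, -2.24554968e+01,  7.13231717e-02,
        3.52715899e-02, -1.33910248e-04]), 'tool_pos': array([207.82645211, 508.92481695, 238.14774105]), 'eef_rot': array([-2.95249763e-04,  1.92691651e-01,  9.81259094e-01, -6.56509390e-04]), 'ft_force': array([-0.68546793,  0.44800664, -0.32388312]), 'wrist_torque': array([-0.00408488,  0.00426032, -0.00325377]), 'gripper_width': 0.9971644892911522}
scene [1117.49331105  -48.13643     940.05434924] [-0.2042903   0.70188829  0.6566274  -0.1856307 ]
gift_box [([330.0, 230.0], 0.74, [520.5, 33.9]), ([117.0, 239.0], 0.7, [512.2, -443.6])]
canister [([374.0, 243.0], 0.62, [559.9, 125.1])]
large_carton [([297.0, 253.0], 0.65, [573.1, -43.1]), ([170.0, 203.0], 0.15, [422.4, -331.7])]
jar [([510.0, 223.0], 0.86, [523.5, 449.2])]
fla
[... 210 characters left out ...]
r_stamp [([162.0, 270.0], 0.69, [595.5, -333.4])]
top [ 358.58354121  -11.28569812 1044.89240168] [ 0.07702125 -0.69292242  0.71438898 -0.05978825]
gift_box [([312.0, 258.0], 0.95, [510.2, 32.2])]
canister [([273.0, 240.0], 0.66, [556.8, 126.6])]
large_carton [([345.0, 231.0], 0.84, [575.4, -49.4])]
jar [([146.0, 258.0], 0.61, [523.4, 445.6])]
flat_tin [([195.0, 290.0], 0.83, [442.2, 319.9])]
small_tin [([272.0, 241.0], 0.54, [557.3, 130.2])]
small_carton [([198.0, 237.0], 0.71, [573.5, 313.8])]
tape_roll [([462.0, 290.0], 0.83, [422.6, -324.1])]
rubber_stamp [([458.0, 222.0], 0.87, [589.3, -330.3])]
wrist [130.65046616 540.65263433 385.02684488] [0.13434439 0.81914517 0.5502389  0.09049824]
```

View pics/top0.png

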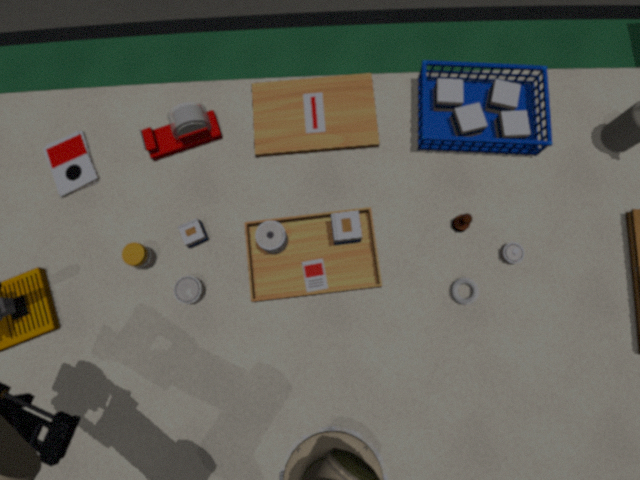

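View pics/scene0.png

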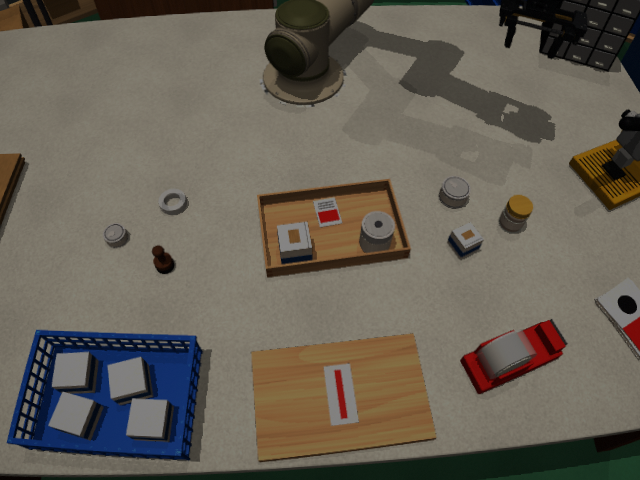

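View pics/wrist0.png

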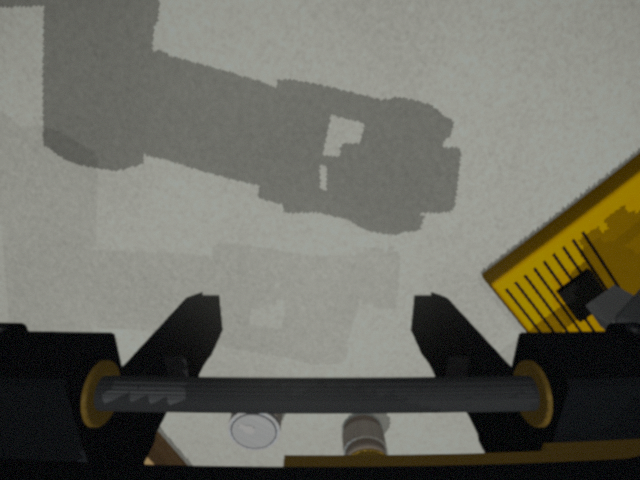

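Top view: the box rim is at about (247–381, 209–300), with the canister at (271,236) on the left and the large carton at (346,227). The jar is at (134,255), flat tin (189,290), small carton (193,233) and small tin (512,254). In the scene view they sit at the matching places, and the wrist view only catches the flat tin and jar at its lower edge. Next I'll fit the box, then refine the objects.

```bash
python3 - <<'E'
from h import *
t=vision.read_camera("top")["frame"]; s=vision.read_camera("scene")["frame"]
a=cv2.resize(t[200:310,235:395],None,fx=3.5,fy=3.5,interpolation=cv2.INTER_CUBIC)
b=cv2.resize(t[215:315,110:220],None,fx=2,fy=2,interpolation=cv2.INTER_CUBIC)
k=cv2.resize(s[165:285,425:545],None,fx=3.3,fy=3.3,interpolation=cv2.INTER_CUBIC)
b2=cv2.resize(t[215:315,110:220],None,fx=3.5,fy=3.5,interpolation=cv2.INTER_CUBIC)
cv2.imwrite("pics/c1.png",a[:,:,::-1])
h=max(b2.shape[0],k.shape[0]);pad=lambda i:cv2.copyMakeBorder(i,0,h-i.shape[0],0,0,cv2.BORDER_CONSTANT)
cv2.imwrite("pics/c2.png",np.hstack([pad(b2),pad(k)])[:,:,::-1])
E
```

```text
(no output)
```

View pics/c1.png

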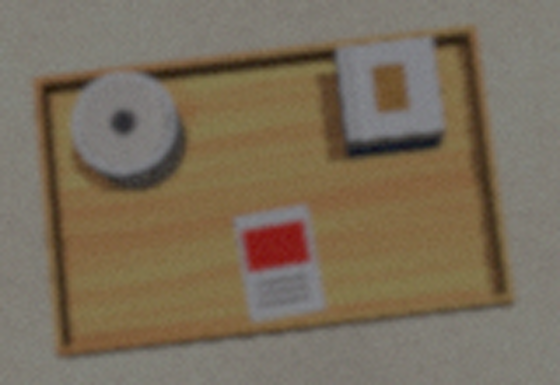

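View pics/c2.png

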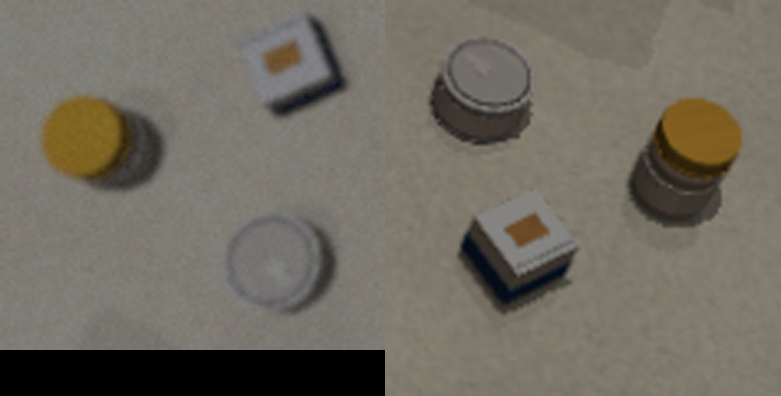

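c1 gives sharp rim corners at about (36,78), (477,28), (512,300) and (60,354), in crop pixels. c2 shows the jar lid, tin top and carton top clearly from both cameras. I'll turn these into positions.

```bash
python3 - <<'E'
from h import *
from scipy.optimize import least_squares
t=vision.read_camera("top"); s=vision.read_camera("scene")
T1=lambda x,y:(235+x/3.5-.36,200+y/3.5-.36)
T2=lambda x,y:(110+x/3.5-.36,215+y/3.5-.36)
S=lambda x,y:(425+(x-385)/3.3-.35,165+y/3.3-.35)
C=np.array([T1(36,78),T1(477,28),T1(512,300),T1(60,354)])
loc=np.array([[95,153],[95,-153],[-95,-153],[-95,153]],float)
def P(p,l,z):
    c,s_=np.cos(p[2]),np.sin(p[2]);return np.c_[p[0]+c*l[:,0]-s_*l[:,1],p[1]+s_*l[:,0]+c*l[:,1],np.full(len(l),z)]
f=least_squares(lambda p:(proj(t,P(p,loc,40))-C).ravel(),[510,32,0.1]);p=f.x
print("box",p,f.fun.round(1))
for n,q in (("canister",T1(122,125)),("large",T1(390,91))):
    w=onz(t,q,77)[:2]-p[:2];c,s_=np.cos(p[2]),np.sin(p[2]);print(n,w,c*w[0]+s_*w[1],-s_*w[0]+c*w[1])
print("scene rim proj",proj(s,P(p,loc,40)).round(0).tolist())
print("jar",onz(t,T2(85,137),76),onz(s,S(701,132),76), "diam",onz(t,T2(43,137),76)-onz(t,T2(127,137),76))
print("flat",onz(t,T2(274,261),38),onz(s,S(488,73),38))
k=[onz(t,T2(*q),50) for q in((241,45),(310,17),(340,74),(275,105))]
ks=[onz(s,S(*q),50) for q in((467,237),(534,190),(578,246),(513,294))]
for k in(k,ks):
    k=np.array(k);e=k-np.roll(k,1,0);print("carton",k.mean(0),np.linalg.norm(e,axis=1),np.degrees(np.arctan2(e[:,1],e[:,0]))%90)
for n,d in(("top",t),("scene",s)):
  for q,z in (("small_tin",24),("small_tin",12)): print(n,q,[(x["pixel"],x["score"],onz(d,x["pixel"],z)) for x in models.look_for(d,q)[:2]])
E
```

```text
box [5.16705521e+02 3.05155400e+01 8.42761446e-02] [-0.6 -0.3  0.3 -0.8  1.3  0.6 -1.   0.3]
canister [38.59447934 94.68446001] 46.4277011416947 91.09966722825075
large [ 55.39447934 -81.11553999] 48.36986132490355 -85.49055904099318
scene rim proj [[409.0, 248.0], [263.0, 267.0], [255.0, 194.0], [388.0, 178.0]]
jar [522.6 441.1  76. ] [526.  446.9  76. ] diam [ 1.7 57.3  0. ]
flat [440.7 324.   38. ] [441.5 329.1  38. ]
carton [575.475 312.075  50.   ] [49.1354251  50.57370858 45.8590231  48.24976684] [30.58379009 20.72842265 28.24152222 24.22774532]
carton [586.475 317.     50.   ] [48.40247928 62.09476629 48.38646505 60.36795508] [25.18852286 32.10319086 23.12084866 32.3474435 ]
top small_tin [([512.0, 251.5], 0.58, array([ 507.6, -445.4,   24. ]))]
top small_tin [([512.0, 251.5], 0.58, array([ 509.4, -450.5,   12. ]))]
scene small_tin [([114.5, 236.3], 0.61, array([ 517.9, -441.7,   24. ])), ([295.8, 242.3], 0.25, array([558.6, -44.5,  24. ]))]
scene small_tin [([114.5, 236.3], 0.61, array([ 510.1, -446.9,   12. ])), ([295.8, 242.3], 0.25, array([551.2, -44.5,  12. ]))]
```

>>> servo_tool:
  rows:
    - [0,0,0,0,0,7,88]
    - [0,0,0,0,0,7,88]
    - [0,0,0,0,0,7,88]
    - [0,0,0,0,0,7,88]
    - [0,0,0,0,0,7,88]
    - [0,0,0,0,0,7,88]
    - [0,0,0,0,0,7,88]
    - [0,0,0,0,0,7,88]
  newtons: 20

```text
clock: 2.12
tool_pos: [208.0, 509.1, 238.7]
eef_rot: [0.0, 0.633, 0.774, 0.0]
ft_force: [0.0, -0.0, -0.1]
gripper_width: 0.999
```

>>> servo_tool:
  rows:
    - [0,0,0,0,0,7,88]
    - [-27,35,0,0,0,0,88]
    - [-27,35,0,0,0,0,88]
    - [-27,35,0,0,0,0,88]
    - [-27,35,0,0,0,0,88]
    - [-27,35,0,0,0,0,88]
    - [-27,35,0,0,0,0,88]
    - [-27,35,0,0,0,0,88]

```text
clock: 2.78
tool_pos: [454.5, 349.4, 238.9]
eef_rot: [0.0, 0.677, 0.736, 0.0]
ft_force: [0.3, 0.7, -0.4]
gripper_width: 1.0
```

>>> servo_tool:
  rows:
    - [0,35,0,0,0,0,88]
    - [0,7,0,0,0,0,88]
    - [0,0,0,0,0,0,88]

```text
clock: 3.03
tool_pos: [496.4, 353.8, 237.8]
eef_rot: [-0.0, 0.678, 0.735, -0.0]
ft_force: [0.2, -0.2, 0.2]
gripper_width: 0.993
```

```bash
cat >> h.py <<'E'
def go(x,y,z,yaw=None):
    "print shift needed in tool axes; yaw (deg) = wanted world angle of tool y"
    st=readout.get_state();q=st["eef_rot"];M=R.from_quat([q[1],q[2],q[3],q[0]]).as_matrix()
    d=M.T@(np.array([x,y,z])-st["tool_pos"])
    cur=np.degrees(np.arctan2(M[1,1],M[0,1]))
    print("tcp",st["tool_pos"].round(1),"t",round(st["clock"],2),"w",round(st["gripper_width"]*88.1,1),"F",st["ft_force"].round(1),"yaw",cur.round(2),"tilt",np.degrees(np.arccos(-M[2,2])).round(2),"j6",st["joint_positions"][5].round(2))
    print("shift",d.round(1), "rz", None if yaw is None else round((cur-yaw+180)%360-180,1))
E
python3 - <<'E'
from h import *
go(524,444,150,4.8)
c=vision.read_camera("wrist");save(c,"w1");print(c["position"],c["camera_matrix"])
for n,p in (("jar",(524,444,76)),("flat",(441,326,38)),("cart",(579,314,50))): print(n,proj(c,[p]))
for q in("jar","flat_tin","small_carton"):
    print(q,[(x["pixel"],x["score"]) for x in models.look_for(c,q)[:2]],[(onz(c,x["pixel"],0)) for x in models.tip_of(c,q)[:2]])
E
```

```text
tcp [496.4 353.8 237.8] t 3.03 w 87.4 F [ 0.2 -0.2  0.2] yaw 4.66 tilt 0.04 j6 0.34
shift [87.7 34.8 87.8] rz -0.1
[489.90045819 437.12120374 384.06206131] [[360.29477352   0.         316.29430489]
 [  0.         360.29477352 242.07572889]
 [  0.           0.           1.        ]]
jar [[359.39142115 115.80624583]]
flat [[259.34745013 232.5325965 ]]
cart [[395.88160756 258.39569626]]
jar [([357.1, 112.0], 0.66)] [array([521.9, 445.1,   0. ])]
flat_tin [([259.8, 228.2], 0.85)] [array([440. , 328.2,   0. ])]
small_carton [([390.8, 241.2], 0.86)] [array([574.8, 324.3,   0. ]), array([516.3,  31.6,   0. ])]
```

View pics/w1.png

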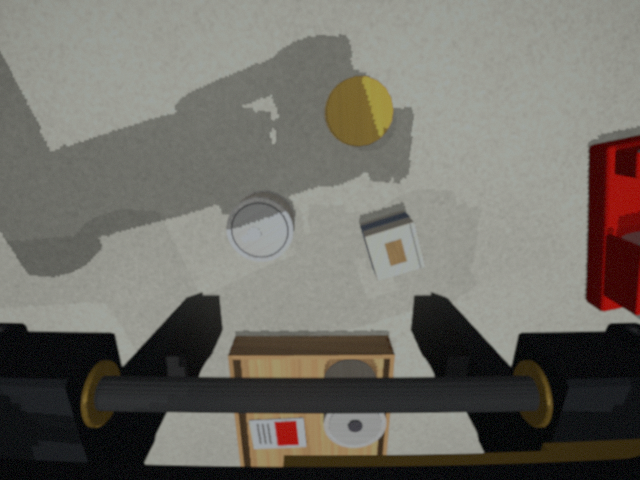

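The wrist view shows the jar lid at (359,111), flat tin top at (260,230), carton top corners at (363,234), (408,217), (423,266) and (379,280), and the box's left rim at (230,354)–(394,354). The rim is level in the picture, so the tool yaw already matches the box.

```bash
python3 - <<'E'
from h import *
c=vision.read_camera("wrist")
print("jar",onz(c,(359,111),76),"flat",onz(c,(260,230),38))
k=np.array([onz(c,q,50) for q in((363,234),(408,217),(423,266),(379,280))]);e=k-np.roll(k,1,0)
print("carton",k.mean(0),np.linalg.norm(e,axis=1),np.degrees(np.arctan2(e[:,1],e[:,0]))%90)
a,b=onz(c,(230,354),40),onz(c,(394,354),40);print("rim",a,b,np.linalg.norm(a-b),np.degrees(np.arctan2(*(b-a)[[1,0]])))
m=(a+b)/2;th=np.radians(4.8);print("box ctr",m[:2]-153*np.array([-np.sin(th),np.cos(th)]))
print("canister",onz(c,(356,426),77))
go(523,443.5,150)
E
```

```text
jar [520.6 448.9  76. ] flat [439.  329.3  38. ]
carton [573.1 323.7  50. ] [52.5594901  46.01847455 54.52063829 46.41228286] [25.34617594 26.73209379 25.76606421 24.30091996]
rim [410.  179.5  40. ] [596.1 195.5  40. ] 186.7865359173407 4.913937050753827
box ctr [515.85271003  35.03659253]
canister [557.6 123.8  77. ]
tcp [494.  354.8 239.1] t 3.43 w 88.2 F [-0.5 -0.6 -1. ] yaw 4.85 tilt 0.02 j6 0.34
shift [85.9 36.4 89.1] rz None
```

>>> servo_tool:
  rows:
    - [22.5,8.5,25,0,0,0,88]
    - [22.5,8.5,25,0,0,0,88]
    - [22.5,8.5,25,0,0,0,88]
    - [22.5,8.5,25,0,0,0,88]
    - [0,0,0,0,0,0,88]
    - [0,0,0,0,0,0,88]

```text
clock: 3.93
tool_pos: [520.3, 447.4, 137.1]
eef_rot: [-0.0, 0.676, 0.737, -0.001]
ft_force: [-0.1, -0.6, 0.4]
gripper_width: 1.0
```

```bash
python3 - <<'E'
from h import *
for i in range(3):
    go(521.5,447,41,4.8);c=vision.read_camera("wrist")
save(c,"w2")
print(models.tip_of(c,"jar")[:2],proj(c,[(521.5,447,0),(521.5,447,76)]))
E
```

```text
tcp [520.3 447.4 137.1] t 3.93 w 88.1 F [-0.1 -0.6  0.4] yaw 4.87 tilt 0.18 j6 0.45
shift [-0.4  1.4 96.1] rz 0.1
tcp [520.9 447.  139.1] t 3.98 w 87.8 F [-0.6 -0.6  0.9] yaw 4.83 tilt 0.01 j6 0.45
shift [ 0.   0.6 98.1] rz 0.0
tcp [521.3 446.7 140.2] t 4.03 w 87.7 F [ 0.9 -1.6  0.8] yaw 4.79 tilt 0.1 j6 0.45
shift [ 0.2  0.1 99.2] rz -0.0
[] [[316.31197632 226.76617041]
 [316.45262321 260.55187788]]
```

View pics/w2.png

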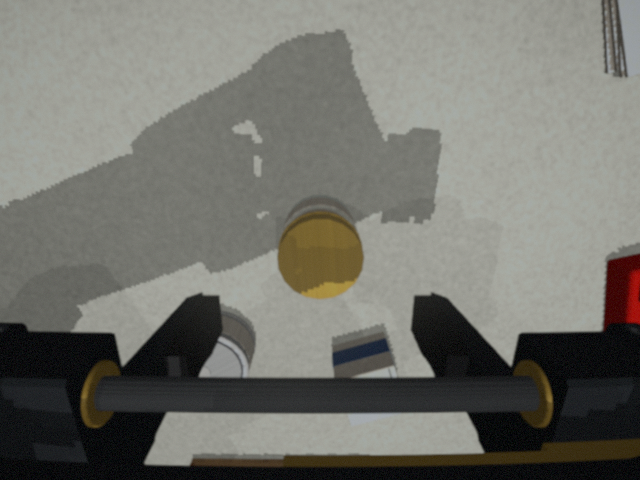

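The lid centre is at (320,254), about 6 px above where I predicted, so I need a small shift along +x before descending.

>>> servo_tool:
  rows:
    - [3,2,18,0,0,0,88]
    - [0,0,20,0,0,0,88]
    - [0,0,20,0,0,0,88]
    - [0,0,20,0,0,0,88]
    - [0,0,14,0,0,0,88]
    - [0,0,6,0,0,0,88]
    - [0,0,0,0,0,0,88]
    - [0,0,0,0,0,0,70]

```text
clock: 4.8
tool_pos: [523.5, 450.0, 42.2]
eef_rot: [0.0, 0.677, 0.736, 0.001]
ft_force: [0.3, -0.0, -0.3]
gripper_width: 0.945
```

>>> servo_tool:
  rows:
    - [0,0,0,0,0,0,40]
    - [0,0,0,0,0,0,40]
    - [0,0,0,0,0,0,40]
    - [0,0,0,0,0,0,40]
    - [0,0,0,0,0,0,40]
    - [0,0,0,0,0,0,40]
    - [0,0,0,0,0,0,40]
    - [0,0,0,0,0,0,40]

```text
clock: 5.47
tool_pos: [523.1, 450.1, 41.3]
eef_rot: [0.0, 0.677, 0.736, 0.0]
ft_force: [-0.4, -1.6, 5.6]
gripper_width: 0.629
```

>>> servo_tool:
  rows:
    - [0,0,-5,0,0,0,40]
    - [0,0,-15,0,0,0,40]
    - [0,0,-25,0,0,0,40]
    - [0,0,-25,0,0,0,40]
    - [0,0,-25,0,0,0,40]
    - [0,0,-15,0,0,0,40]
    - [0,0,0,0,0,0,40]
    - [0,0,0,0,0,0,40]

```text
clock: 6.13
tool_pos: [522.8, 450.0, 150.4]
eef_rot: [-0.0, 0.677, 0.736, -0.0]
ft_force: [-0.3, -0.0, -1.7]
gripper_width: 0.625
```

```bash
python3 - <<'E'
from h import *
th=np.radians(4.8);b=np.array([516.3,33]);u=np.array([np.cos(th),np.sin(th)]);t=b+46*u
for i in range(3):
    go(t[0],t[1],150,4.8);c=vision.read_camera("wrist")
save(c,"w3")
E
```

```text
tcp [522.8 450.  150.4] t 6.13 w 55.0 F [-0.3 -0.  -1.7] yaw 4.78 tilt 0.01 j6 0.46
shift [-4.15e+02  4.80e+00  4.00e-01] rz -0.0
tcp [522.5 449.7 149.2] t 6.18 w 55.7 F [-0.3 -1.1 -1.5] yaw 4.78 tilt 0.13 j6 0.46
shift [-4.147e+02  5.100e+00 -3.000e-01] rz -0.0
tcp [522.3 449.7 148.8] t 6.23 w 55.6 F [-0.3 -0.5 -2.1] yaw 4.78 tilt 0.19 j6 0.46
shift [-414.7    5.3   -0.7] rz -0.0
```

View pics/w3.png

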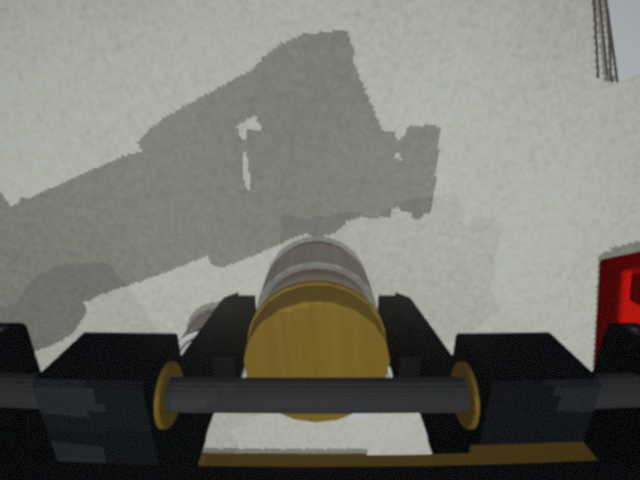

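The jar is held squarely between the fingers. Carrying it over the box now.

>>> servo_tool:
  rows:
    - [-15,0,0,0,0,0,40]
    - [-30,1,0,0,0,0,40]
    - [-35,1,0,0,0,0,40]
    - [-35,1,0,0,0,0,40]
    - [-35,1,0,0,0,0,40]
    - [-35,1,0,0,0,0,40]
    - [-35,0,0,0,0,0,40]
    - [-35,0,0,0,0,0,40]

```text
clock: 6.95
tool_pos: [548.6, 194.6, 149.5]
eef_rot: [-0.001, 0.677, 0.736, -0.001]
ft_force: [1.7, 0.2, -1.6]
gripper_width: 0.628
```

>>> servo_tool:
  rows:
    - [-35,0,0,0,0,0,40]
    - [-35,0,0,0,0,0,40]
    - [-35,0,0,0,0,0,40]
    - [-30,0,0,0,0,0,40]
    - [-20,0,0,0,0,0,40]
    - [-5,0,0,0,0,0,40]
    - [0,0,0,0,0,0,40]
    - [0,0,0,0,0,0,40]

```text
clock: 7.62
tool_pos: [562.2, 37.5, 150.1]
eef_rot: [-0.001, 0.677, 0.736, -0.0]
ft_force: [-0.4, 1.1, -1.8]
gripper_width: 0.628
```

```bash
python3 - <<'E'
from h import *
th=np.radians(4.8);b=np.array([516.3,33]);u=np.array([np.cos(th),np.sin(th)]);t=b+46*u
for i in range(3):
    go(t[0],t[1],46,4.8);c=vision.read_camera("wrist")
save(c,"w4")
E
```

```text
tcp [562.2  37.5 150.1] t 7.62 w 55.3 F [-0.4  1.1 -1.8] yaw 4.78 tilt 0.08 j6 -0.23
shift [ -0.8   0.  104.1] rz -0.0
tcp [562.2  38.  150.3] t 7.67 w 55.6 F [ 0.3 -0.5 -1.6] yaw 4.83 tilt 0.07 j6 -0.23
shift [ -1.2  -0.  104.3] rz 0.0
tcp [562.2  38.2 150.4] t 7.72 w 55.4 F [-0.2 -0.3 -1.1] yaw 4.86 tilt 0.05 j6 -0.23
shift [-1.400e+00 -1.000e-01  1.044e+02] rz 0.1
```

View pics/w4.png

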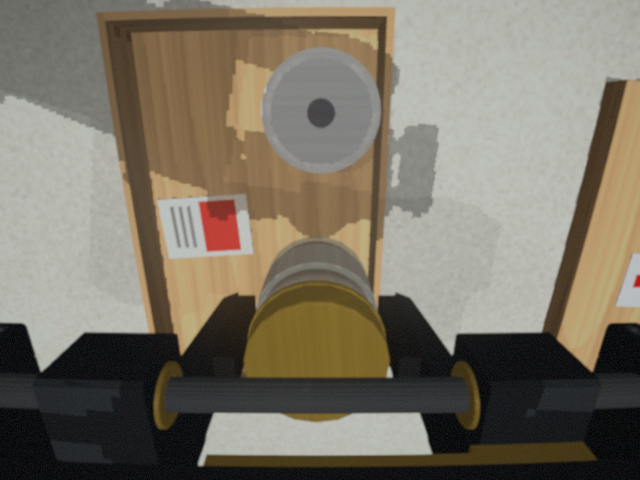

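The wrist view shows the box's left rim corners at (98,14) and (394,9), and the canister top at (321,111) in line with the jar. I'll use it to refine the box.

```bash
python3 - <<'E'
from h import *
c=vision.read_camera("wrist")
a,b=onz(c,(98,14),40),onz(c,(394,9),40);d=b-a;print(a,b,np.linalg.norm(d),np.degrees(np.arctan2(d[1],d[0])))
th=np.radians(4.8);u=np.array([np.cos(th),np.sin(th)]);v=np.array([-u[1],u[0]])
bc=(a+b)[:2]/2-153*v;print("box",bc,"canister",onz(c,(321,111),77), "loc",[(onz(c,(321,111),77)[:2]-bc)@w for w in(u,v)])
tcp=np.array([562.2,38]);print("tcp in box",[(tcp-bc)@w for w in(u,v)])
E
```

```text
[410.3 176.5  40. ] [598.  193.3  40. ] 188.45033828571385 5.114602987446735
box [516.95271003  32.43659253] canister [557.4 127.2  77. ] loc [np.float64(48.23503319476145), np.float64(91.0465168638578)]
tcp in box [np.float64(45.5541352939166), np.float64(1.757700170806885)]
```

>>> servo_tool:
  rows:
    - [-1.5,0,10,0,0,0,40]
    - [0,0,20,0,0,0,40]
    - [0,0,20,0,0,0,40]
    - [0,0,20,0,0,0,40]
    - [0,0,15,0,0,0,40]
    - [0,0,8,0,0,0,40]
    - [0,0,4,0,0,0,40]
    - [0,0,0,0,0,0,40]

```text
clock: 8.48
tool_pos: [562.4, 35.6, 53.1]
eef_rot: [-0.0, 0.677, 0.736, -0.0]
ft_force: [-0.4, -0.1, -0.7]
gripper_width: 0.63
```

>>> servo_tool:
  rows:
    - [0,0,1,0,0,0,40]
    - [0,0,1,0,0,0,40]
    - [0,0,1,0,0,0,40]
    - [0,0,1,0,0,0,40]
    - [0,0,1,0,0,0,40]
    - [0,0,1,0,0,0,40]
    - [0,0,0,0,0,0,40]

```text
clock: 9.07
tool_pos: [562.6, 35.4, 47.6]
eef_rot: [-0.0, 0.677, 0.736, -0.0]
ft_force: [-0.7, -0.1, -1.5]
gripper_width: 0.631
```

>>> servo_tool:
  rows:
    - [0,0,0.5,0,0,0,40]
    - [0,0,0.5,0,0,0,40]
    - [0,0,0.5,0,0,0,40]
    - [0,0,0,0,0,0,40]

```text
clock: 9.4
tool_pos: [562.6, 35.4, 46.3]
eef_rot: [0.0, 0.677, 0.736, 0.0]
ft_force: [-1.2, -0.5, -1.1]
gripper_width: 0.632
```

```bash
python3 - <<'E'
from h import *
for i in range(3):
    go(562,36,47,4.8);c=vision.read_camera("wrist")
E
```

```text
tcp [562.6  35.4  46.3] t 9.4 w 55.7 F [-1.2 -0.5 -1.1] yaw 4.78 tilt 0.01 j6 -0.23
shift [ 0.7 -0.6 -0.7] rz -0.0
tcp [562.6  35.4  46.3] t 9.45 w 55.6 F [ 0.   0.9 -0.8] yaw 4.78 tilt 0.0 j6 -0.23
shift [ 0.7 -0.6 -0.7] rz -0.0
tcp [562.7  35.4  46.3] t 9.5 w 55.7 F [-0.3 -0.2 -0.3] yaw 4.78 tilt 0.01 j6 -0.23
shift [ 0.7 -0.6 -0.7] rz -0.0
```

>>> servo_tool:
  rows:
    - [0,0,0.5,0,0,0,40]
    - [0,0,0.5,0,0,0,40]
    - [0,0,0,0,0,0,40]

```text
clock: 9.8
tool_pos: [562.6, 35.4, 46.2]
eef_rot: [0.0, 0.677, 0.736, 0.0]
ft_force: [-3.7, 0.4, 9.5]
gripper_width: 0.627
```

>>> servo_tool:
  rows:
    - [0,0,0,0,0,0,57]
    - [0,0,0,0,0,0,60]
    - [0,0,0,0,0,0,66]
    - [0,0,0,0,0,0,68]
    - [0,0,-5,0,0,0,70]
    - [0,0,-10,0,0,0,70]
    - [0,0,-15,0,0,0,70]
    - [0,0,-25,0,0,0,70]

```text
clock: 10.47
tool_pos: [561.8, 35.5, 100.1]
eef_rot: [-0.001, 0.677, 0.736, -0.001]
ft_force: [-0.7, 0.2, 0.1]
gripper_width: 0.798
```

>>> servo_tool:
  rows:
    - [0,0,-40,0,0,0,88]
    - [0,0,-40,0,0,0,88]
    - [0,0,0,0,0,0,88]
    - [0,0,0,0,0,0,88]

```text
clock: 10.8
tool_pos: [563.4, 35.4, 183.1]
eef_rot: [0.002, 0.677, 0.736, 0.002]
ft_force: [0.4, 1.2, -0.3]
gripper_width: 0.999
```

```bash
python3 - <<'E'
from h import *
for i in range(2):
    go(440,328,150,94.8);c=vision.read_camera("wrist")
save(c,"w5")
E
```

```text
tcp [563.4  35.4 183.1] t 10.8 w 88.0 F [ 0.4  1.2 -0.3] yaw 4.79 tilt 0.32 j6 -0.23
shift [302.  -98.7  32.2] rz -90.0
tcp [562.5  35.4 181. ] t 10.85 w 88.1 F [-1.  -0.7 -0.8] yaw 4.78 tilt 0.08 j6 -0.23
shift [301.8 -97.8  30.8] rz -90.0
```

View pics/w5.png

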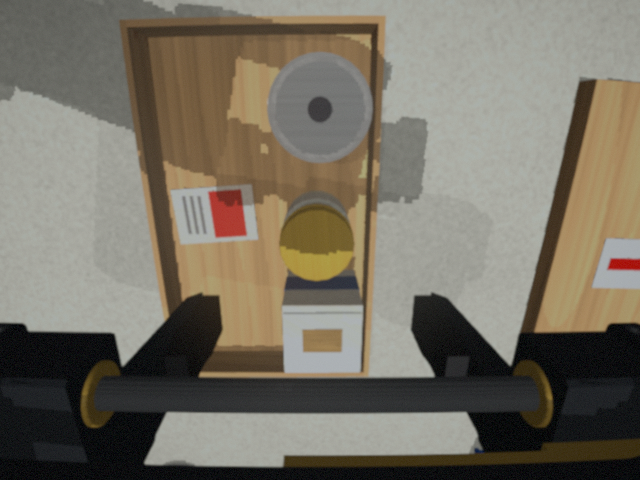

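The jar stands between the canister and the carton: lid at (317,243), canister at (320,107), carton at (322,337). Next is the flat tin, with the tool turned 90°.

>>> servo_tool:
  rows:
    - [0,0,0,0,0,7,88]
    - [0,0,0,0,0,7,88]
    - [0,0,0,0,0,7,88]
    - [0,0,0,0,0,7,88]
    - [0,0,0,0,0,7,88]
    - [0,0,0,0,0,7,88]
    - [0,0,0,0,0,7,88]
    - [0,0,0,0,0,7,88]

```text
clock: 11.57
tool_pos: [562.0, 35.5, 178.6]
eef_rot: [-0.001, 0.944, 0.329, -0.002]
ft_force: [0.3, -0.0, -0.4]
gripper_width: 0.994
```

>>> servo_tool:
  rows:
    - [0,0,0,0,0,7,88]
    - [0,0,0,0,0,7,88]
    - [0,0,0,0,0,7,88]
    - [0,0,0,0,0,7,88]
    - [0,0,0,0,0,6,88]
    - [-10,-30,3,0,0,0,88]
    - [-10,-30,3,0,0,0,88]
    - [-10,-30,3,0,0,0,88]

```text
clock: 12.23
tool_pos: [524.1, 123.2, 169.6]
eef_rot: [-0.0, 0.999, 0.041, -0.002]
ft_force: [0.3, 0.4, 0.8]
gripper_width: 0.999
```

>>> servo_tool:
  rows:
    - [-10,-31,3,0,0,0,88]
    - [-10,-31,3,0,0,0,88]
    - [-10,-31,3,0,0,0,88]
    - [-10,-31,3,0,0,0,88]
    - [-10,-31,3,0,0,0,88]
    - [-10,-31,3,0,0,0,88]
    - [-8,-28,3,0,0,0,88]
    - [0,0,0,0,0,0,88]

```text
clock: 12.9
tool_pos: [436.8, 333.4, 148.2]
eef_rot: [0.0, 0.999, 0.044, -0.002]
ft_force: [0.2, 0.3, -0.8]
gripper_width: 1.002
```

```bash
python3 - <<'E'
from h import *
for i in range(3):
    go(440,330,9,-85.2);c=vision.read_camera("wrist")
save(c,"w6");print(proj(c,[(440,330,38)]),models.look_for(c,"flat_tin")[:2],models.tip_of(c,"flat_tin")[:2])
E
```

```text
tcp [436.8 333.4 148.2] t 12.9 w 88.3 F [ 0.2  0.3 -0.8] yaw -84.97 tilt 0.24 j6 1.92
shift [  3.5   3.6 139.2] rz 0.2
tcp [437.9 331.6 148.6] t 12.95 w 88.2 F [-0.2 -0.4 -0.2] yaw -85.01 tilt 0.2 j6 1.92
shift [  2.4   1.6 139.6] rz 0.2
tcp [438.8 330.4 148.9] t 13.0 w 87.9 F [ 0.5 -0.4  0.2] yaw -85.11 tilt 0.16 j6 1.92
shift [  1.5   0.3 139.9] rz 0.1
[[316.82998368 235.9288432 ]] [{'pixel': [318.7, 232.3], 'score': 0.73}] [{'pixel': [320.0, 220.5], 'score': 0.74}]
```

The networks put the tin where I predicted. Descending and grasping.

>>> servo_tool:
  rows:
    - [1.5,0,15,0,0,0,88]
    - [0,0,30,0,0,0,88]
    - [0,0,30,0,0,0,88]
    - [0,0,25,0,0,0,88]
    - [0,0,20,0,0,0,88]
    - [0,0,15,0,0,0,88]
    - [0,0,5,0,0,0,88]
    - [0,0,0,0,0,0,88]

```text
clock: 13.82
tool_pos: [441.2, 329.2, 9.3]
eef_rot: [0.0, 0.999, 0.041, -0.001]
ft_force: [-0.3, 0.5, -0.4]
gripper_width: 0.998
```

>>> servo_tool:
  rows:
    - [0,0,0,0,0,0,70]
    - [0,0,0,0,0,0,50]
    - [0,0,0,0,0,0,50]
    - [0,0,0,0,0,0,50]
    - [0,0,0,0,0,0,50]
    - [0,0,0,0,0,0,50]
    - [0,0,0,0,0,0,50]
  newtons: 25

```text
clock: 14.4
tool_pos: [441.6, 330.3, 11.2]
eef_rot: [-0.0, 0.999, 0.042, 0.001]
ft_force: [-0.3, -2.0, 6.6]
gripper_width: 0.743
```

>>> servo_tool:
  rows:
    - [0,0,-5,0,0,0,50]
    - [0,0,-15,0,0,0,50]
    - [0,0,-30,0,0,0,50]
    - [0,0,-30,0,0,0,50]
    - [0,0,-30,0,0,0,50]
    - [0,0,-20,0,0,0,50]
    - [0,0,0,0,0,0,50]
    - [0,0,0,0,0,0,50]

```text
clock: 15.07
tool_pos: [441.0, 330.4, 140.5]
eef_rot: [-0.0, 0.999, 0.042, 0.001]
ft_force: [0.4, -0.5, -2.5]
gripper_width: 0.742
```

```bash
cat >> h.py <<'E'
th=np.radians(4.8);bc=np.array([516.8,32.6]);u=np.array([np.cos(th),np.sin(th)]);v=np.array([-u[1],u[0]])
def B(x,y): return bc+x*u+y*v
E
python3 - <<'E'
from h import *
t=B(-43,91);print(t)
for i in range(2):
    go(*t,139,-85.2);c=vision.read_camera("wrist")
save(c,"w7")
E
```

```text
[466.33612331 119.68270293]
tcp [441.  330.4 140.5] t 15.07 w 65.3 F [ 0.4 -0.5 -2.5] yaw -85.21 tilt 0.07 j6 1.92
shift [  7.7 212.1   1.4] rz -0.0
tcp [440.5 330.1 139.2] t 15.12 w 65.4 F [-0.2 -0.1 -3.6] yaw -85.21 tilt 0.09 j6 1.92
shift [  8.2 211.9   0.3] rz -0.0
```

View pics/w7.png

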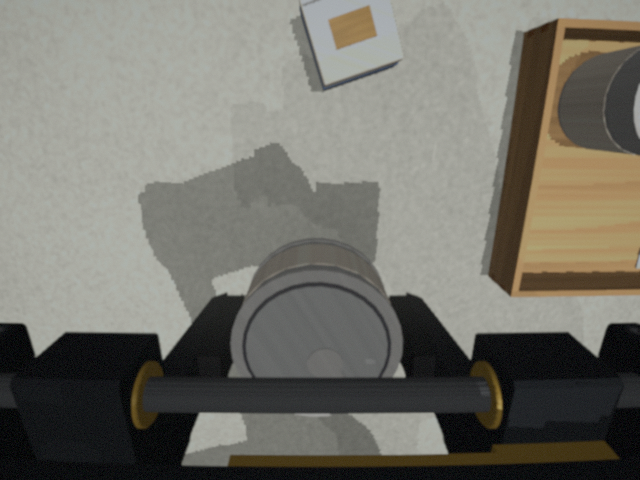

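The flat tin is held centred, and the small carton (to be moved later) shows at (350,35). Carrying the tin over the box.

>>> servo_tool:
  rows:
    - [1,15,0,0,0,0,50]
    - [1,30,0,0,0,0,50]
    - [1,35,0,0,0,0,50]
    - [1,35,0,0,0,0,50]
    - [1,35,0,0,0,0,50]
    - [1,35,0,0,0,0,50]
    - [1,20,0,0,0,0,50]
    - [1,7,0,0,0,0,50]

```text
clock: 15.83
tool_pos: [466.4, 117.1, 138.8]
eef_rot: [0.0, 0.999, 0.04, -0.002]
ft_force: [0.8, 0.5, -2.2]
gripper_width: 0.744
```

>>> servo_tool:
  rows:
    - [0,0,0,0,0,0,50]
    - [0,0,0,0,0,0,50]

```text
clock: 16.0
tool_pos: [466.4, 120.1, 139.4]
eef_rot: [-0.0, 0.999, 0.041, -0.001]
ft_force: [-0.9, 1.3, -1.9]
gripper_width: 0.739
```

```bash
python3 - <<'E'
from h import *
t=B(-43,91);print(t)
for i in range(3):
    go(*t,15,-85.2);c=vision.read_camera("wrist")
save(c,"w8")
E
```

```text
[466.33612331 119.68270293]
tcp [466.4 120.1 139.4] t 16.0 w 65.1 F [-0.9  1.3 -1.9] yaw -85.25 tilt 0.11 j6 1.49
shift [1.000e-01 5.000e-01 1.244e+02] rz -0.0
tcp [466.4 120.6 139.6] t 16.05 w 65.4 F [-0.7  0.2 -2.1] yaw -85.18 tilt 0.08 j6 1.49
shift [  0.    1.  124.6] rz 0.0
tcp [466.4 120.8 139.8] t 16.1 w 65.1 F [-0.1 -0.3 -2.4] yaw -85.14 tilt 0.06 j6 1.49
shift [ -0.    1.1 124.8] rz 0.1
```

View pics/w8.png

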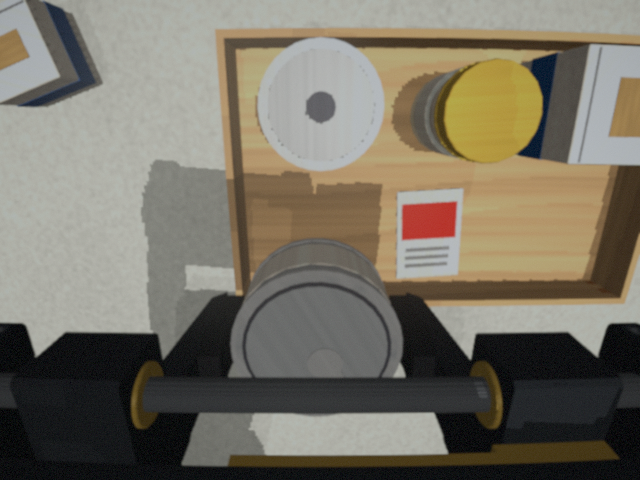

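Canister at (321,107) and held tin at (317,340) line up; the left rim inner edge is at column 240, so it clears. Lowering the tin.

>>> servo_tool:
  rows:
    - [0,2,15,0,0,0,50]
    - [0,0,30,0,0,0,50]
    - [0,0,30,0,0,0,50]
    - [0,0,20,0,0,0,50]
    - [0,0,15,0,0,0,50]
    - [0,0,7,0,0,0,50]
    - [0,0,2,0,0,0,50]
    - [0,0,0,0,0,0,50]

```text
clock: 16.82
tool_pos: [467.0, 118.2, 21.3]
eef_rot: [-0.0, 0.999, 0.042, -0.0]
ft_force: [-0.8, -0.2, -1.9]
gripper_width: 0.738
```

>>> servo_tool:
  rows:
    - [0,0,1,0,0,0,50]
    - [0,0,1,0,0,0,50]
    - [0,0,1,0,0,0,50]
    - [0,0,1,0,0,0,50]
    - [0,0,1,0,0,0,50]
    - [0,0,0,0,0,0,50]
    - [0,0,0,0,0,0,50]

```text
clock: 17.4
tool_pos: [466.9, 117.7, 16.3]
eef_rot: [0.0, 0.999, 0.042, -0.0]
ft_force: [-0.7, -0.1, -1.6]
gripper_width: 0.742
```

>>> servo_tool:
  rows:
    - [0,0,1,0,0,0,50]
    - [0,0,1,0,0,0,50]
    - [0,0,0.5,0,0,0,50]
    - [0,0,0,0,0,0,50]
    - [0,0,0,0,0,0,50]

```text
clock: 17.82
tool_pos: [467.1, 117.7, 16.1]
eef_rot: [0.0, 0.999, 0.042, 0.001]
ft_force: [-8.8, -1.7, 29.5]
gripper_width: 0.743
```

>>> servo_tool:
  rows:
    - [0,0,-1.5,0,0,0,50]
    - [0,0,0,0,0,0,67]
    - [0,0,0,0,0,0,70]
    - [0,0,0,0,0,0,72]
    - [0,0,0,0,0,0,73]
    - [0,0,0,0,0,0,73]
    - [0,0,-10,0,0,0,73]
    - [0,0,-20,0,0,0,73]

```text
clock: 18.48
tool_pos: [465.9, 117.6, 44.0]
eef_rot: [-0.0, 0.999, 0.042, -0.002]
ft_force: [0.7, 0.4, -0.1]
gripper_width: 0.832
```

>>> servo_tool:
  rows:
    - [0,0,-30,0,0,0,73]
    - [0,0,-30,0,0,0,88]
    - [0,0,-30,0,0,0,88]
    - [0,0,-10,0,0,0,88]
    - [0,0,0,0,0,0,88]

```text
clock: 18.9
tool_pos: [468.0, 117.8, 147.6]
eef_rot: [0.0, 0.999, 0.042, 0.003]
ft_force: [-0.2, -0.5, -0.3]
gripper_width: 0.998
```

```bash
python3 - <<'E'
from h import *
for i in range(2):
    go(573,323,150,-64.5);c=vision.read_camera("wrist")
save(c,"w9")
f=c["frame"];print([(q,[(np.round(x["pixel"]),x["score"]) for x in models.tip_of(c,q)[:2]]) for q in("flat_tin","canister","small_carton")])
print(proj(c,[(*B(-43,89.5),43),(573,323,50)]))
E
```

```text
tcp [468.  117.8 147.6] t 18.9 w 88.0 F [-0.2 -0.5 -0.3] yaw -85.21 tilt 0.3 j6 1.49
shift [ 121.8 -195.7   -1.9] rz -20.7
tcp [467.2 117.7 145.8] t 18.95 w 87.8 F [ 0.2 -0.2 -0.4] yaw -85.22 tilt 0.11 j6 1.49
shift [ 122.5 -195.7   -4. ] rz -20.7
[('flat_tin', [(array([317., 229.]), 0.74)]), ('canister', [(array([314., 110.]), 0.85)]), ('small_carton', [(array([61., 64.]), 0.92), (array([314., 228.]), 0.66)])]
[[315.62855016 242.39957694]
 [  7.19682486  61.42606822]]
```

View pics/w9.png

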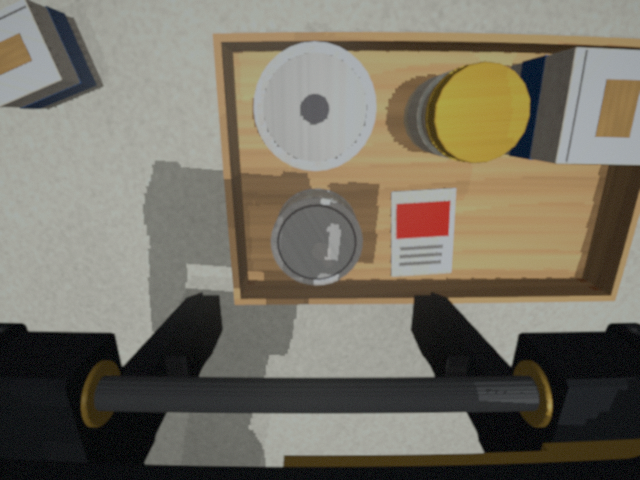

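Flat tin top is at (317,240), predicted (316,242), and the canister sits undisturbed at (315,107). On to the carton.

>>> servo_tool:
  rows:
    - [10,-15,0,0,0,0,88]
    - [18,-30,0,0,0,0,88]
    - [18,-30,0,0,0,0,88]
    - [18,-30,0,0,0,0,88]
    - [18,-30,0,0,0,0,88]
    - [18,-30,0,0,0,0,88]
    - [18,-23,0,0,0,0,88]
    - [5,-8,0,0,0,0,88]

```text
clock: 19.82
tool_pos: [574.0, 326.3, 143.1]
eef_rot: [-0.0, 0.999, 0.043, -0.001]
ft_force: [0.5, 0.2, 0.6]
gripper_width: 0.995
```

>>> servo_tool:
  rows:
    - [0,0,0,0,0,-6.9,88]
    - [0,0,0,0,0,-6.9,88]
    - [0,0,0,0,0,-6.9,88]
    - [0,0,0,0,0,0,88]
    - [0,0,0,0,0,0,88]

```text
clock: 20.23
tool_pos: [573.0, 323.2, 144.1]
eef_rot: [0.0, 0.976, 0.219, -0.001]
ft_force: [0.3, 0.1, -0.8]
gripper_width: 1.0
```

```bash
python3 - <<'E'
from h import *
for i in range(2):
    go(573,323,15,-64.5);c=vision.read_camera("wrist")
save(c,"w10")
print(models.tip_of(c,"small_carton")[:1],proj(c,[(573,323,0),(573,323,50)]))
f=c["frame"].astype(int);m=((f.min(2)>130)).astype(np.uint8)*255
m[290:]=0;m=cv2.morphologyEx(m,cv2.MORPH_CLOSE,np.ones((25,25)))
cs=sorted(cv2.findContours(m,cv2.RETR_EXTERNAL,cv2.CHAIN_APPROX_NONE)[0],key=cv2.contourArea)[-3:]
for k in cs:print(cv2.minAreaRect(k))
E
```

```text
tcp [573.  323.2 144.1] t 20.23 w 88.1 F [ 0.3  0.1 -0.8] yaw -64.73 tilt 0.11 j6 1.46
shift [  0.2   0.2 129.1] rz -0.2
tcp [573.  323.2 144.4] t 20.28 w 88.1 F [ 0.8  0.1 -1.2] yaw -64.75 tilt 0.08 j6 1.46
shift [1.000e-01 2.000e-01 1.294e+02] rz -0.2
[{'pixel': [320.3, 217.7], 'score': 0.78}] [[316.5953681  225.33072273]
 [316.57381166 244.99931812]]
((230.4842529296875, 257.98046875), (82.84727478027344, 39.985435485839844), 6.115502834320068)
((319.5, 144.5), (289.0, 639.0), 90.0)
```

View pics/w10.png

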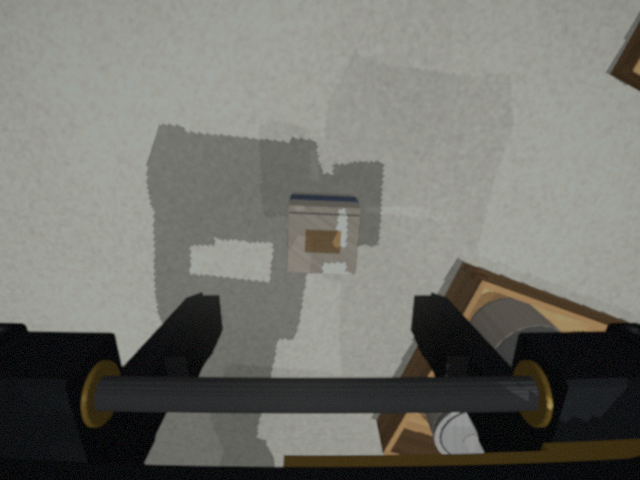

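Carton top centre is at (323,240), square to the jaws. Shifting (+3.5, +4), then grasping.

>>> servo_tool:
  rows:
    - [3.5,4,15,0,0,0,88]
    - [0,0,30,0,0,0,88]
    - [0,0,30,0,0,0,88]
    - [0,0,25,0,0,0,88]
    - [0,0,20,0,0,0,88]
    - [0,0,10,0,0,0,88]
    - [0,0,0,0,0,0,88]
    - [0,0,0,0,0,0,70]

```text
clock: 21.05
tool_pos: [578.4, 321.3, 15.8]
eef_rot: [-0.0, 0.975, 0.22, 0.0]
ft_force: [-0.2, -0.3, 0.5]
gripper_width: 0.944
```

>>> servo_tool:
  rows:
    - [0,0,0,0,0,0,40]
    - [0,0,0,0,0,0,40]
    - [0,0,0,0,0,0,40]
    - [0,0,0,0,0,0,40]
    - [0,0,0,0,0,0,40]
    - [0,0,0,0,0,0,40]
    - [0,0,0,0,0,0,40]
    - [0,0,0,0,0,0,40]
  newtons: 20

```text
clock: 21.72
tool_pos: [578.2, 321.2, 15.8]
eef_rot: [-0.0, 0.975, 0.221, 0.0]
ft_force: [-0.7, -0.5, 4.5]
gripper_width: 0.568
```

>>> servo_tool:
  rows:
    - [0,0,-5,0,0,0,40]
    - [0,0,-15,0,0,0,40]
    - [0,0,-30,0,0,0,40]
    - [0,0,-30,0,0,0,40]
    - [0,0,-30,0,0,0,40]
    - [0,0,-20,0,0,6.9,40]
    - [0,0,0,0,0,6.9,40]
    - [0,0,0,0,0,6.7,40]

```text
clock: 22.38
tool_pos: [578.4, 321.3, 146.9]
eef_rot: [-0.0, 0.999, 0.041, 0.001]
ft_force: [-0.5, -0.5, -1.8]
gripper_width: 0.57
```

>>> servo_tool:
  rows:
    - [0,0,0,0,0,0,40]
    - [0,0,0,0,0,0,40]

```text
clock: 22.55
tool_pos: [577.8, 321.1, 145.0]
eef_rot: [0.0, 0.999, 0.045, -0.0]
ft_force: [-0.4, 0.1, -1.6]
gripper_width: 0.568
```

```bash
python3 - <<'E'
from h import *
t=B(-42,-86)
for i in range(2):
    go(*t,140,-85.2);c=vision.read_camera("wrist")
E
```

```text
tcp [577.8 321.1 145. ] t 22.55 w 50.1 F [-0.4  0.1 -1.6] yaw -84.82 tilt 0.05 j6 1.81
shift [-129.4  367.5    5.1] rz 0.4
tcp [577.8 321.1 144.9] t 22.6 w 50.1 F [-0.6 -0.1  0.3] yaw -84.81 tilt 0.05 j6 1.81
shift [-129.5  367.5    5.1] rz 0.4
```

>>> servo_tool:
  rows:
    - [-4,15,0,0,0,0.4,40]
    - [-11,30,0,0,0,0,40]
    - [-11,30,0,0,0,0,40]
    - [-11,30,0,0,0,0,40]
    - [-11,30,0,0,0,0,40]
    - [-11,30,0,0,0,0,40]
    - [-11,30,0,0,0,0,40]
    - [-11,30,0,0,0,0,40]

```text
clock: 23.32
tool_pos: [514.7, 89.1, 145.2]
eef_rot: [0.0, 0.999, 0.041, -0.0]
ft_force: [-0.2, -0.8, -0.7]
gripper_width: 0.57
```

>>> servo_tool:
  rows:
    - [-11,30,0,0,0,0,40]
    - [-11,30,0,0,0,0,40]
    - [-11,30,0,0,0,0,40]
    - [-11,30,0,0,0,0,40]
    - [-4,15,0,0,0,0,40]
    - [0,7,0,0,0,0,40]
    - [0,0,0,0,0,0,40]
    - [0,0,0,0,0,0,40]

```text
clock: 23.98
tool_pos: [479.1, -54.5, 145.2]
eef_rot: [-0.0, 0.999, 0.04, 0.0]
ft_force: [0.5, 0.3, 0.9]
gripper_width: 0.571
```

```bash
python3 - <<'E'
from h import *
t=B(-42,-86)
for i in range(3):
    go(*t,22,-85.2);c=vision.read_camera("wrist")
save(c,"w11")
f=c["frame"]
for q in("large_carton","canister","jar","flat_tin"):
    a=models.tip_of(c,q)[:2]
    for x in a:
        w=onz(c,x["pixel"],5)[:2]-bc;print(q,round(x["score"],2),np.round([w@u,w@v],1))
E
```

```text
tcp [479.1 -54.5 145.2] t 23.98 w 50.3 F [0.5 0.3 0.9] yaw -85.37 tilt 0.02 j6 1.13
shift [  2.8   2.4 123.2] rz -0.2
tcp [479.1 -54.1 145.2] t 24.03 w 50.2 F [ 0.5  0.3 -1. ] yaw -85.34 tilt 0.02 j6 1.13
shift [  2.8   2.8 123.2] rz -0.1
tcp [479.1 -53.9 145.2] t 24.08 w 49.9 F [ 0.9  0.3 -1.1] yaw -85.31 tilt 0.02 j6 1.13
shift [  2.9   2.9 123.2] rz -0.1
large_carton 0.56 [ 50.7 -86.6]
canister 0.87 [46.6 90.7]
jar 0.84 [43.8 -2.2]
flat_tin 0.71 [-44.9  89.9]
```

View pics/w11.png

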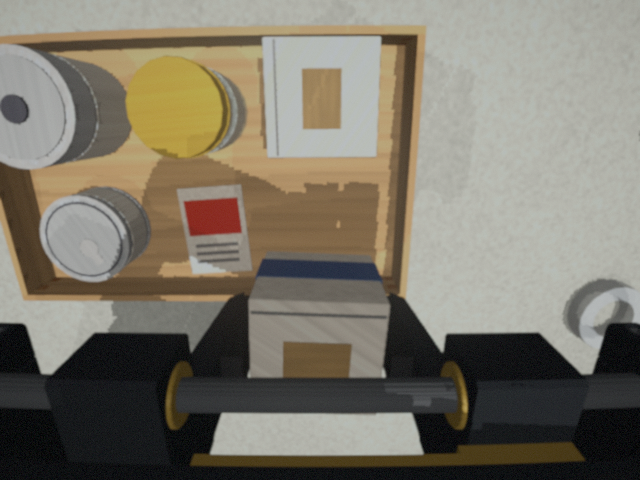

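Everything sits where expected: large carton centre (322,97), jar (172,107), flat tin (87,233). The carton is square in the grip. Lowering it.

>>> servo_tool:
  rows:
    - [3,3,15,0,0,0,40]
    - [0,0,30,0,0,0,40]
    - [0,0,30,0,0,0,40]
    - [0,0,20,0,0,0,40]
    - [0,0,15,0,0,0,40]
    - [0,0,7,0,0,0,40]
    - [0,0,3,0,0,0,40]
    - [0,0,0,0,0,0,40]

```text
clock: 25.0
tool_pos: [482.3, -57.6, 25.2]
eef_rot: [-0.0, 0.999, 0.04, -0.0]
ft_force: [0.2, 0.2, -1.5]
gripper_width: 0.568
```

>>> servo_tool:
  rows:
    - [0,0,1,0,0,0,40]
    - [0,0,1,0,0,0,40]
    - [0,0,1,0,0,0,40]
    - [0,0,0.5,0,0,0,40]
    - [0,0,0,0,0,0,40]
    - [0,0,0,0,0,0,40]

```text
clock: 25.5
tool_pos: [482.2, -57.8, 21.9]
eef_rot: [0.0, 0.999, 0.04, 0.0]
ft_force: [0.3, 0.2, -0.8]
gripper_width: 0.569
```

>>> servo_tool:
  rows:
    - [0,0,0.7,0,0,0,40]
    - [0,0,0.5,0,0,0,40]
    - [0,0,0,0,0,0,53]
    - [0,0,0,0,0,0,60]
    - [0,0,0,0,0,0,68]
    - [0,0,0,0,0,0,68]
    - [0,0,-15,0,0,0,68]
    - [0,0,-25,0,0,0,68]

```text
clock: 26.17
tool_pos: [481.0, -57.4, 59.4]
eef_rot: [-0.001, 0.999, 0.04, -0.002]
ft_force: [0.2, 0.3, -0.0]
gripper_width: 0.774
```

>>> servo_tool:
  rows:
    - [0,0,-30,0,0,0,68]
    - [0,0,-30,0,0,0,75]
    - [0,0,-30,0,0,0,75]
    - [0,20,0,0,0,0,75]
    - [0,35,0,0,0,0,75]
    - [0,35,0,0,0,0,75]
    - [0,35,0,0,0,0,75]
    - [0,35,0,0,0,0,75]

```text
clock: 26.83
tool_pos: [494.7, -218.8, 150.6]
eef_rot: [0.0, 0.999, 0.04, 0.0]
ft_force: [0.9, -0.1, -0.1]
gripper_width: 0.848
```

>>> servo_tool:
  rows:
    - [-1,35,0,0,0,0,75]
    - [-1,35,0,0,0,0,75]
    - [-1,35,0,0,0,0,75]
    - [-1,35,0,0,0,0,75]
    - [-1,35,0,0,0,0,75]
    - [-1,35,0,0,0,0,75]
    - [0,20,0,0,0,0,75]
    - [0,0,0,0,0,0,75]

```text
clock: 27.5
tool_pos: [506.4, -450.8, 149.4]
eef_rot: [0.0, 0.999, 0.038, -0.0]
ft_force: [0.2, -0.5, -0.3]
gripper_width: 0.85
```

```bash
python3 - <<'E'
from h import *
for i in range(3):
    go(509,-447,5,-85.2);c=vision.read_camera("wrist")
save(c,"w12")
print(proj(c,[(509,-447,0),(509,-447,24)]))
for f in(models.tip_of,models.look_for):
    for q in("small_tin","tape_roll","rubber_stamp"):print(q,[(x["pixel"],round(x["score"],2),onz(c,x["pixel"],0)[:2]) for x in f(c,q)[:1]])
E
```

```text
tcp [ 506.4 -450.8  149.4] t 27.5 w 74.9 F [ 0.2 -0.5 -0.3] yaw -85.62 tilt 0.03 j6 0.59
shift [  2.9  -3.6 144.4] rz -0.4
tcp [ 506.7 -448.5  149.5] t 27.55 w 74.7 F [ 0.3  0.5 -0.4] yaw -85.54 tilt 0.05 j6 0.59
shift [  2.5  -1.2 144.5] rz -0.3
tcp [ 506.9 -447.   149.8] t 27.6 w 75.1 F [0.3 0.7 0.1] yaw -85.47 tilt 0.07 j6 0.59
shift [  2.1   0.4 144.8] rz -0.3
[[316.81731768 221.26460998]
 [316.80075046 229.39194915]]
small_tin [([313.3, 228.2], 0.76, array([ 502.6, -444.5]))]
tape_roll [([179.1, 304.8], 0.76, array([ 418.7, -325.6]))]
rubber_stamp [([173.3, 115.8], 0.96, array([ 585.7, -327.9]))]
small_tin [([315.6, 231.7], 0.65, array([ 499.7, -446.7]))]
tape_roll [([162.3, 295.7], 0.7, array([ 426.8, -310.4]))]
rubber_stamp [([160.4, 116.9], 0.65, array([ 584.2, -317.6]))]
```

```bash
python3 - <<'E'
from h import *
c=vision.read_camera("wrist");g=cv2.cvtColor(c["frame"],cv2.COLOR_RGB2GRAY)
x0,y0=236,160;s=cv2.medianBlur(cv2.resize(g[y0:y0+140,x0:x0+160],None,fx=3,fy=3,interpolation=cv2.INTER_CUBIC),5)
for r0,r1 in((80,125),(90,120)):
    h=cv2.HoughCircles(s,cv2.HOUGH_GRADIENT_ALT if r0==80 else cv2.HOUGH_GRADIENT,1.5,40,param1=120 if r0==80 else 60,param2=.6 if r0==80 else 30,minRadius=r0,maxRadius=r1)
    if h is not None:
        for a in h[0][:3]:
            p=(a[0]/3+x0-.33,a[1]/3+y0-.33);print(np.round(p,1),round(a[2]/3,1),onz(c,p,24))
print("expected r",np.linalg.norm(proj(c,[(506,-446,24)])-proj(c,[(506,-421,24)])))
go(506,-446,5,-85.2)
E
```

```text
[318.4 242.4] 32.0 [ 498.6 -448.6   24. ]
[313.4 226.4] 33.1 [ 511.6 -443.6   24. ]
expected r 31.53336697188026
tcp [ 507.5 -446.4  150.8] t 28.0 w 74.6 F [-0.7 -0.1 -0.4] yaw -85.38 tilt 0.01 j6 0.59
shift [ -1.4  -0.6 145.8] rz -0.2
```

The tin's position is a few mm uncertain along x. I'll centre it mechanically by closing along x at the table, opening, turning back and gripping along y.

>>> servo_tool:
  rows:
    - [0,0,0,0,0,-7,88]
    - [0,0,0,0,0,-7,88]
    - [0,0,0,0,0,-7,88]
    - [0,0,0,0,0,-7,88]
    - [0,0,0,0,0,-7,88]
    - [0,0,0,0,0,-7,88]
    - [0,0,0,0,0,-7,88]
    - [0,0,0,0,0,-7,88]

```text
clock: 28.67
tool_pos: [507.3, -446.7, 150.7]
eef_rot: [0.0, 0.862, 0.507, 0.0]
ft_force: [-0.2, -0.7, 0.3]
gripper_width: 0.999
```

>>> servo_tool:
  rows:
    - [0,-3,20,0,0,-7,88]
    - [0,0,20,0,0,-7,88]
    - [0,0,20,0,0,-7,88]
    - [0,0,20,0,0,-7,88]
    - [0,0,20,0,0,-6,88]
    - [0,0,20,0,0,0,88]
    - [0,0,13,0,0,0,88]
    - [0,0,0,0,0,0,88]

```text
clock: 29.33
tool_pos: [503.8, -444.2, 14.7]
eef_rot: [-0.003, 0.678, 0.735, 0.0]
ft_force: [-0.3, 0.4, 0.1]
gripper_width: 0.996
```

```bash
python3 - <<'E'
from h import *
for i in range(3): go(504,-446,4,4.8);c=vision.read_camera("wrist")
save(c,"w13")
print([(q,[(x["pixel"],round(x["score"],2),onz(c,x["pixel"],0)[:2]) for x in models.tip_of(c,q)[:1]]) for q in("small_tin","tape_roll","rubber_stamp")])
E
```

```text
tcp [ 503.8 -444.2   14.7] t 29.33 w 87.7 F [-0.3  0.4  0.1] yaw 4.59 tilt 0.29 j6 -0.98
shift [-1.9  0.1 10.6] rz -0.2
tcp [ 504.3 -444.9   16.5] t 29.38 w 88.1 F [-0.6 -0.   0.2] yaw 4.59 tilt 0.14 j6 -0.98
shift [-1.1 -0.4 12.5] rz -0.2
tcp [ 504.8 -445.5   17.9] t 29.43 w 87.9 F [0.3 0.3 0.6] yaw 4.59 tilt 0.0 j6 -0.98
shift [-0.5 -0.9 13.9] rz -0.2
[('small_tin', [([315.2, 297.8], 0.55, array([ 504.4, -447.2]))]), ('tape_roll', []), ('rubber_stamp', [([524.9, 59.3], 0.93, array([ 583.5, -329.6]))])]
```

>>> servo_tool:
  rows:
    - [-1,0,7,0,0,0,88]
    - [0,0,5,0,0,0,88]
    - [0,0,2,0,0,0,88]
    - [0,0,0,0,0,0,60]
    - [0,0,0,0,0,0,48]
    - [0,0,0,0,0,0,48]
    - [0,0,0,0,0,0,48]
    - [0,0,0,0,0,0,48]
  newtons: 6

```text
clock: 30.3
tool_pos: [504.8, -446.5, 3.7]
eef_rot: [0.0, 0.678, 0.735, -0.0]
ft_force: [1.3, -0.4, -0.1]
gripper_width: 0.644
```

>>> servo_tool:
  rows:
    - [0,0,0,0,0,0,48]
    - [0,0,0,0,0,0,48]
    - [0,0,0,0,0,0,48]
    - [0,0,0,0,0,0,48]

```text
clock: 30.63
tool_pos: [504.8, -446.5, 3.7]
eef_rot: [0.0, 0.678, 0.735, -0.0]
ft_force: [0.1, 0.6, 0.3]
gripper_width: 0.562
```

>>> servo_tool:
  rows:
    - [0,0,0,0,0,0,60]
    - [0,0,0,0,0,0,80]
    - [0,0,0,0,0,0,86]
    - [0,0,0,0,0,0,86]
    - [0,0,0,0,0,7,86]
    - [0,0,0,0,0,7,86]
    - [0,0,0,0,0,7,86]
    - [0,0,0,0,0,7,86]

```text
clock: 31.3
tool_pos: [504.7, -446.4, 3.5]
eef_rot: [-0.0, 0.838, 0.546, 0.0]
ft_force: [0.3, 0.5, -0.3]
gripper_width: 0.977
```

>>> servo_tool:
  rows:
    - [0,0,0,0,0,7,86]
    - [0,0,0,0,0,7,86]
    - [0,0,0,0,0,7,86]
    - [0,0,0,0,0,7,86]
    - [0,0,0,0,0,7,86]
    - [0,0,0,0,0,7,86]
    - [0,0,0,0,0,7,86]
    - [0,0,0,0,0,7,86]

```text
clock: 31.97
tool_pos: [504.7, -446.5, 3.5]
eef_rot: [-0.0, 0.996, 0.089, -0.0]
ft_force: [0.0, -0.3, -0.8]
gripper_width: 0.977
```

>>> servo_tool:
  rows:
    - [0,0,0,0,0,6,70]
    - [0,0,0,0,0,0,60]
    - [0,0,0,0,0,0,45]
    - [0,0,0,0,0,0,45]
    - [0,0,0,0,0,0,45]
    - [0,0,0,0,0,0,45]
    - [0,0,0,0,0,0,45]
    - [0,0,0,0,0,0,45]
  newtons: 15

```text
clock: 32.63
tool_pos: [504.7, -446.5, 3.5]
eef_rot: [-0.0, 0.999, 0.04, -0.0]
ft_force: [-0.3, -0.8, -0.8]
gripper_width: 0.558
```

>>> servo_tool:
  rows:
    - [0,0,0,0,0,0,45]
    - [0,0,0,0,0,0,45]
    - [0,0,-5,0,0,0,45]
    - [0,0,-20,0,0,0,45]
    - [0,0,-30,0,0,0,45]
    - [0,0,-30,0,0,0,45]
    - [0,0,-30,0,0,0,45]
    - [0,0,-30,0,0,0,45]

```text
clock: 33.3
tool_pos: [504.6, -446.3, 150.4]
eef_rot: [0.0, 0.999, 0.04, 0.0]
ft_force: [-0.1, 0.1, -0.6]
gripper_width: 0.563
```

```bash
python3 - <<'E'
from h import *
for i in range(2): go(467.6,118,140,-85.2);c=vision.read_camera("wrist")
print([(q,[(x["pixel"],round(x["score"],2),onz(c,x["pixel"],0)[:2]) for x in models.tip_of(c,q)[:1]]) for q in("small_tin","tape_roll","rubber_stamp")])
E
```

```text
tcp [ 504.6 -446.3  150.4] t 33.3 w 49.6 F [-0.1  0.1 -0.6] yaw -85.41 tilt 0.0 j6 0.59
shift [   8.3 -565.4   10.4] rz -0.2
tcp [ 506.  -447.9  157.3] t 33.35 w 49.6 F [1.3 0.5 4.6] yaw -85.4 tilt 0.6 j6 0.59
shift [   7.  -567.3   12.4] rz -0.2
[('small_tin', [([313.5, 312.0], 0.9, array([ 417.9, -453.6]))]), ('tape_roll', [([177.8, 302.5], 0.72, array([ 417.8, -324.8]))]), ('rubber_stamp', [])]
```

>>> servo_tool:
  rows:
    - [0,-20,0,0,0,0,45]
    - [1,-35,0,0,0,0,45]
    - [1,-35,0,0,0,0,45]
    - [1,-35,0,0,0,0,45]
    - [1,-35,0,0,0,0,45]
    - [1,-35,0,0,0,0,45]
    - [1,-35,0,0,0,0,45]
    - [1,-35,0,0,0,0,45]

```text
clock: 34.22
tool_pos: [489.5, -179.8, 147.1]
eef_rot: [-0.001, 0.999, 0.04, -0.001]
ft_force: [0.6, -0.5, -0.1]
gripper_width: 0.56
```

>>> servo_tool:
  rows:
    - [0,-35,0,0,0,0,45]
    - [0,-35,0,0,0,0,45]
    - [0,-35,0,0,0,0,45]
    - [0,-35,0,0,0,0,45]
    - [0,-35,0,0,0,0,45]
    - [0,-20,0,0,0,0,45]
    - [0,0,0,0,0,0,45]
    - [0,0,0,0,0,0,45]

```text
clock: 34.88
tool_pos: [474.4, 13.2, 147.6]
eef_rot: [-0.0, 0.999, 0.041, -0.001]
ft_force: [-0.4, -0.0, -0.1]
gripper_width: 0.562
```

```bash
python3 - <<'E'
from h import *
for i in range(3): go(468,118,140,-85.2);c=vision.read_camera("wrist")
q=proj(c,[(468,118,43)])[0];print("pred",q)
g=cv2.cvtColor(c["frame"],cv2.COLOR_RGB2GRAY);x0,y0=int(q[0])-65,max(0,int(q[1])-65)
x0=max(x0,0);s=cv2.medianBlur(cv2.resize(g[y0:y0+130,x0:x0+130],None,fx=3,fy=3,interpolation=cv2.INTER_CUBIC),5)
rr=np.linalg.norm(proj(c,[(468,118,43)])-proj(c,[(468,151,43)]));print("r",rr)
h=cv2.HoughCircles(s,cv2.HOUGH_GRADIENT,1.5,20,param1=60,param2=20,minRadius=int(2.4*rr),maxRadius=int(3.4*rr))
for a in h[0][:4]:
    p=(a[0]/3+x0-.33,a[1]/3+y0-.33);print(np.round(p,1),round(a[2]/3,1),onz(c,p,43))
print([(x["pixel"],x["score"],onz(c,x["pixel"],5)) for x in models.tip_of(c,"flat_tin")[:2]])
# side-by-side for the one remaining view
save(c,"w14")
E
```

```text
tcp [474.4  13.2 147.6] t 34.88 w 49.5 F [-0.4 -0.  -0.1] yaw -85.3 tilt 0.13 j6 1.27
shift [   2.2 -104.9    7.6] rz -0.1
tcp [474.7  12.3 147.7] t 34.93 w 50.1 F [ 0.3 -0.2 -1.3] yaw -85.39 tilt 0.1 j6 1.27
shift [   1.8 -105.9    7.8] rz -0.2
tcp [474.9  11.8 147.9] t 34.98 w 49.9 F [-0.2  0.3 -0.8] yaw -85.45 tilt 0.07 j6 1.27
shift [   1.5 -106.4    7.9] rz -0.3
pred [172.39542307 238.16535473]
r 44.24422821427495
[167.9 245.4] 40.8 [462.  121.7  43. ]
[173.9 236.9] 39.1 [469.1 116.8  43. ]
[178.9 231.4] 45.7 [473.6 112.9  43. ]
[174.9 243.9] 42.9 [463.6 116.3  43. ]
[([189.2, 224.8], 0.79, array([467.3, 118.3,   5. ])), ([296.8, 117.4], 0.25, array([559.4,  33.5,   5. ]))]
```

View pics/w14.png

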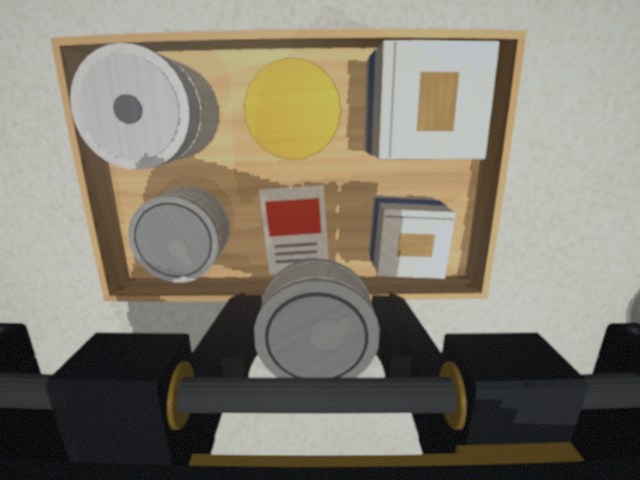

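Box contents: canister (127,108), jar (292,108), large carton (437,100), small carton (414,240) in front of it, flat tin top about (175,237). The small tin is held level. Moving over the flat tin.

>>> servo_tool:
  rows:
    - [0,-20,0,0,0,0,45]
    - [1,-30,0,0,0,0,45]
    - [1,-30,0,0,0,0,45]
    - [0,-20,0,0,0,0,45]
    - [0,-6,0,0,0,0,45]
    - [0,0,0,0,0,0,45]
    - [0,0,0,0,0,0,45]
    - [0,0,0,0,0,0,45]

```text
clock: 35.75
tool_pos: [468.8, 117.1, 148.5]
eef_rot: [0.0, 0.999, 0.039, -0.0]
ft_force: [-0.5, -0.7, -1.3]
gripper_width: 0.561
```

>>> servo_tool:
  rows:
    - [0,0,15,0,0,0,45]
    - [0,0,25,0,0,0,45]
    - [0,0,25,0,0,0,45]
    - [0,0,15,0,0,0,45]
    - [0,0,10,0,0,0,45]
    - [0,0,3,0,0,0,45]
    - [0,0,0,0,0,0,45]
    - [0,0,0,0,0,0,45]

```text
clock: 36.42
tool_pos: [469.0, 117.8, 56.0]
eef_rot: [0.0, 0.999, 0.04, 0.0]
ft_force: [0.4, -0.0, -0.4]
gripper_width: 0.564
```

```bash
python3 - <<'E'
from h import *
for i in range(3): go(468.2,117.5,46.5,-85.2);c=vision.read_camera("wrist")
E
```

```text
tcp [469.  117.8  56. ] t 36.42 w 49.7 F [ 0.4 -0.  -0.4] yaw -85.47 tilt 0.04 j6 1.49
shift [-0.8  0.3  9.5] rz -0.3
tcp [469.  118.   56.2] t 36.47 w 49.8 F [-0.   1.  -0.7] yaw -85.46 tilt 0.08 j6 1.49
shift [-0.9  0.4  9.7] rz -0.3
tcp [469.  118.1  56.3] t 36.52 w 49.6 F [ 0.8 -0.3 -0.2] yaw -85.45 tilt 0.09 j6 1.49
shift [-0.9  0.5  9.8] rz -0.2
```

>>> servo_tool:
  rows:
    - [-0.8,0.5,3,0,0,0,45]
    - [0,0,2,0,0,0,45]
    - [0,0,1,0,0,0,45]
    - [0,0,1,0,0,0,45]
    - [0,0,1,0,0,0,45]
    - [0,0,0.5,0,0,0,45]
    - [0,0,0,0,0,0,45]
    - [0,0,0,0,0,0,45]

```text
clock: 37.23
tool_pos: [467.8, 117.9, 47.1]
eef_rot: [-0.0, 0.999, 0.04, -0.0]
ft_force: [-0.5, 0.1, -1.2]
gripper_width: 0.564
```

>>> servo_tool:
  rows:
    - [0,0,0.5,0,0,0,45]
    - [0,0,0.5,0,0,0,45]
    - [0,0,0,0,0,0,45]
    - [0,0,0,0,0,0,45]

```text
clock: 37.57
tool_pos: [467.8, 117.9, 46.5]
eef_rot: [0.0, 0.999, 0.04, 0.0]
ft_force: [-2.2, -0.3, 5.5]
gripper_width: 0.565
```

>>> servo_tool:
  rows:
    - [0,0,0,0,0,0,51]
    - [0,0,0,0,0,0,54]
    - [0,0,0,0,0,0,60]
    - [0,0,0,0,0,0,66]
    - [0,0,0,0,0,0,66]
    - [0,0,-10,0,0,0,66]
    - [0,0,-25,0,0,0,66]
    - [0,0,-30,0,0,0,66]

```text
clock: 38.23
tool_pos: [466.8, 117.8, 110.6]
eef_rot: [-0.0, 0.999, 0.04, -0.002]
ft_force: [-0.1, -0.5, -0.2]
gripper_width: 0.75
```

>>> servo_tool:
  rows:
    - [0,0,-30,0,0,0,66]
    - [0,0,-30,0,0,0,66]
    - [0,15,-20,0,0,0,66]
    - [0,30,0,0,0,0,66]
    - [0,30,0,0,0,0,66]
    - [0,15,0,0,0,0,66]
    - [0,0,0,0,0,0,66]
    - [0,0,0,0,0,0,66]

```text
clock: 38.9
tool_pos: [474.9, 27.9, 190.9]
eef_rot: [-0.0, 0.999, 0.039, -0.0]
ft_force: [-1.3, 1.2, 0.0]
gripper_width: 0.746
```

```bash
python3 - <<'E'
from h import *
go(468,118,140,-85.2)
c=vision.read_camera("wrist");c=vision.read_camera("wrist");save(c,"w15")
base=dict(small_tin=43,flat_tin=5,jar=5,small_carton=5,large_carton=5,canister=5)
cams=[c,vision.read_camera("top"),vision.read_camera("scene")]
for n,d in zip(("wrist","top","scene"),cams):
  for q,z in base.items():
    for x in models.tip_of(d,q)[:1]:
        w=onz(d,x["pixel"],z)[:2]-bc;print(n,q,np.round(x["pixel"]),round(x["score"],2),np.round([w@u,w@v],1))
  for q in("tape_roll","rubber_stamp"):
    for x in models.tip_of(d,q)[:1]: print(n,q,onz(d,x["pixel"],0))
print(proj(c,[(468,117.7,67),(468,117.7,43)]))
# lid circles: small tin top r25 z67
for (cx,z,rad) in (((468,117.7),67,25),((468,117.7),43,33)):
    q=proj(c,[(*cx,z)])[0];rr=np.linalg.norm(proj(c,[(cx[0],cx[1]+rad,z)])[0]-q)
    g=cv2.cvtColor(c["frame"],cv2.COLOR_RGB2GRAY);x0,y0=int(q[0])-60,int(q[1])-60
    s=cv2.medianBlur(cv2.resize(g[y0:y0+120,x0:x0+120],None,fx=3,fy=3,interpolation=cv2.INTER_CUBIC),5)
    h=cv2.HoughCircles(s,cv2.HOUGH_GRADIENT,1.5,20,param1=60,param2=20,minRadius=int(2.7*rr),maxRadius=int(3.2*rr))
    if h is not None:
        for a in h[0][:2]:
            p=(a[0]/3+x0-.33,a[1]/3+y0-.33);print(z,np.round(p,1),round(a[2]/3,1),round(rr,1),onz(c,p,z))
E
```

```text
tcp [474.9  27.9 190.9] t 38.9 w 65.7 F [-1.3  1.2  0. ] yaw -85.51 tilt 0.03 j6 1.3
shift [  0.2 -90.4  51. ] rz -0.3
wrist small_tin [210. 226.] 0.78 [-43.7  90.5]
wrist flat_tin [222. 216.] 0.85 [-44.8  89.6]
wrist jar [317. 119.] 0.76 [43.  -1.2]
wrist small_carton [405. 211.] 0.9 [-40.5 -84.7]
wrist large_carton [413. 109.] 0.67 [ 51.4 -85.1]
wrist canister [213. 114.] 0.63 [47.6 89.8]
wrist rubber_stamp [516.5  30.1   0. ]
top flat_tin [279. 278.] 0.37 [-46.1  83.9]
top jar [274. 272.] 0.21 [-31.   94.3]
top small_carton [351. 271.] 0.72 [-49.  -89.2]
top canister [458. 224.] 0.19 [  36.4 -365.7]
top tape_roll [ 417.6 -330.4    0. ]
top rubber_stamp [ 586.6 -335.7    0. ]
scene small_tin [366. 201.] 0.7 [-36.1  85.9]
scene flat_tin [364. 208.] 0.61 [-43.3  85.6]
scene small_carton [291. 216.] 0.71 [-45.6 -80.9]
scene large_carton [295. 253.] 0.85 [ 50.6 -84.6]
scene canister [373. 243.] 0.85 [49.7 86.9]
scene tape_roll [ 420.5 -327.4    0. ]
scene rubber_stamp [ 581.4 -331.6    0. ]
[[202.99123801 232.18426786]
 [211.39447504 223.85093607]]
67 [211.4 226.9] 33.4 31.6 [472.9 111.   67. ]
67 [204.4 228.4] 29.0 31.6 [471.2 116.5  67. ]
43 [210.9 228.9] 35.1 38.7 [463.4 118.2  43. ]
43 [208.4 220.9] 37.4 38.7 [470.4 120.2  43. ]
```

The viewer limit is reached, so I'll check the stack numerically with an edge-fit of both rims in the wrist picture.

```bash
python3 - <<'E'
from h import *
c=vision.read_camera("wrist");w=vision.read_camera("scene")
for n,d in(("wrist",c),("scene",w)):
  g=cv2.GaussianBlur(cv2.cvtColor(d["frame"],cv2.COLOR_RGB2GRAY),(0,0),1).astype(np.float32)
  G=cv2.magnitude(cv2.Sobel(g,cv2.CV_32F,1,0),cv2.Sobel(g,cv2.CV_32F,0,1))
  a=np.linspace(0,2*np.pi,120,endpoint=False)
  for nm,r0,z,cx in(("small",25,67,(468,117.7)),("flat",33,43,(468,117.7)),("jar",28,81,B(45,0)),("canister",34,77,B(48,91))):
    res=[]
    for dx in np.arange(-9,9.1,.75):
      for dy in np.arange(-9,9.1,.75):
        p=proj(d,np.c_[cx[0]+dx+r0*np.cos(a),cx[1]+dy+r0*np.sin(a),np.full(120,z)]).astype(np.float32)
        s=cv2.remap(G,p[:,0],p[:,1],cv2.INTER_LINEAR);res.append((np.minimum(s,120).mean(),dx,dy))
    res.sort(reverse=True);print(n,nm,[(round(float(s),1),*np.round([cx[0]+x,cx[1]+y],1)) for s,x,y in res[:3]])
E
```

```text
wrist small [(57.5, np.float64(465.8), np.float64(114.7)), (57.4, np.float64(466.5), np.float64(114.7)), (55.5, np.float64(465.8), np.float64(115.4))]
wrist flat [(52.5, np.float64(463.5), np.float64(121.4)), (52.5, np.float64(464.2), np.float64(121.4)), (51.6, np.float64(462.8), np.float64(116.2))]
wrist jar [(41.2, np.float64(563.1), np.float64(31.1)), (39.6, np.float64(562.4), np.float64(31.1)), (39.3, np.float64(563.1), np.float64(31.9))]
wrist canister [(103.5, np.float64(557.0), np.float64(126.5)), (97.0, np.float64(557.8), np.float64(126.5)), (94.4, np.float64(557.0), np.float64(125.8))]
scene small [(40.5, np.float64(459.0), np.float64(118.4)), (40.4, np.float64(459.0), np.float64(117.7)), (40.3, np.float64(459.0), np.float64(120.7))]
scene flat [(39.9, np.float64(472.5), np.float64(108.7)), (39.9, np.float64(473.2), np.float64(108.7)), (39.9, np.float64(471.8), np.float64(110.2))]
scene jar [(94.7, np.float64(563.1), np.float64(32.6)), (94.7, np.float64(563.1), np.float64(31.9)), (94.6, np.float64(563.1), np.float64(33.4))]
scene canister [(115.3, np.float64(559.3), np.float64(127.3)), (115.2, np.float64(558.5), np.float64(128.0)), (115.0, np.float64(558.5), np.float64(127.3))]
```

The flat rim is ambiguous from this oblique view. I'll put the wrist camera straight above the stack, where both rims should look concentric.

>>> servo_tool:
  rows:
    - [-20,-20,0,0,0,0,66]
    - [-25,-25,0,0,0,0,66]
    - [-25,-25,0,0,0,0,66]
    - [-14,-20,0,0,0,0,66]
    - [0,0,0,0,0,0,66]
    - [0,0,0,0,0,0,66]
    - [0,0,0,0,0,0,66]

```text
clock: 40.98
tool_pos: [384.6, 110.9, 191.2]
eef_rot: [0.0, 0.999, 0.04, 0.0]
ft_force: [-0.7, -0.4, 0.7]
gripper_width: 0.75
```

```bash
python3 - <<'E'
from h import *
go(468,118,140,-85.2)
d=vision.read_camera("wrist");d=vision.read_camera("wrist");print(d["position"].round(1) if hasattr(d["position"],"round") else d["position"])
g=cv2.GaussianBlur(cv2.cvtColor(d["frame"],cv2.COLOR_RGB2GRAY),(0,0),1).astype(np.float32)
G=cv2.magnitude(cv2.Sobel(g,cv2.CV_32F,1,0),cv2.Sobel(g,cv2.CV_32F,0,1))
a=np.linspace(0,2*np.pi,120,endpoint=False);cx=(468,117.7)
for nm,z,rs in(("small",67,(23.5,24,24.5,25)),("flat",43,(31.5,32,32.5,33))):
  for r0 in rs:
    res=[]
    for dx in np.arange(-10,10.1,.5):
      for dy in np.arange(-10,10.1,.5):
        p=proj(d,np.c_[cx[0]+dx+r0*np.cos(a),cx[1]+dy+r0*np.sin(a),np.full(120,z)]).astype(np.float32)
        s=cv2.remap(G,p[:,0],p[:,1],cv2.INTER_LINEAR);res.append((np.minimum(s,80).mean(),dx,dy))
    res.sort(reverse=True);print(nm,r0,[(round(float(s),1),*[float(round(k,1)) for k in(cx[0]+x,cx[1]+y)]) for s,x,y in res[:3]])
# radial edge profile about the small tin's axis
for k in range(0,360,30):
    t=np.radians(k);rr=np.arange(18,42,.75)
    p=proj(d,np.c_[cx[0]+rr*np.cos(t),cx[1]+rr*np.sin(t),np.full(len(rr),43)]).astype(np.float32)
    s=cv2.remap(G,p[:,0],p[:,1],cv2.INTER_LINEAR)[:,0]
    print(k,[(float(rr[i]),int(s[i])) for i in range(1,len(rr)-1) if s[i]>s[i-1] and s[i]>=s[i+1] and s[i]>40])
E
```

```text
tcp [384.6 110.9 191.2] t 40.98 w 66.1 F [-0.7 -0.4  0.7] yaw -85.41 tilt 0.05 j6 1.47
shift [83.6 -0.4 51.3] rz -0.2
[468.3 117.2 337.4]
small 23.5 [(67.6, 465.0, 117.7), (67.3, 465.0, 117.2), (67.1, 465.0, 118.2)]
small 24 [(68.0, 465.0, 117.7), (67.9, 462.5, 117.7), (67.8, 462.5, 118.2)]
small 24.5 [(65.2, 463.0, 117.7), (64.8, 464.0, 118.7), (64.7, 463.0, 117.2)]
small 25 [(66.8, 463.5, 117.7), (66.7, 463.5, 117.2), (66.4, 463.5, 118.2)]
flat 31.5 [(57.2, 468.5, 118.7), (56.7, 468.5, 118.2), (56.6, 468.0, 119.2)]
flat 32 [(55.5, 468.0, 119.2), (55.3, 468.0, 119.7), (55.1, 468.5, 119.2)]
flat 32.5 [(49.5, 468.5, 119.2), (49.0, 468.5, 118.7), (48.9, 468.5, 119.7)]
flat 33 [(47.6, 466.5, 117.7), (47.6, 466.0, 117.7), (45.2, 466.5, 118.2)]
0 [(20.25, 91), (23.25, 102), (32.25, 48)]
30 [(21.0, 92), (23.25, 108), (32.25, 50)]
60 [(21.0, 88), (23.25, 110), (27.0, 49), (29.25, 48), (32.25, 63)]
90 [(21.0, 101), (23.25, 111), (27.75, 82), (30.0, 65), (33.75, 120), (36.0, 73)]
120 [(21.0, 101), (24.0, 119), (27.75, 128), (30.75, 93), (34.5, 81), (36.75, 43)]
150 [(21.0, 102), (24.0, 117), (28.5, 104), (31.5, 77), (35.25, 40), (39.75, 104)]
180 [(21.0, 89), (23.25, 105), (28.5, 104), (31.5, 93), (35.25, 51)]
210 [(21.0, 95), (23.25, 99), (28.5, 99), (31.5, 80), (36.0, 40)]
240 [(20.25, 84), (23.25, 98), (27.75, 92), (30.75, 81)]
270 [(20.25, 95), (23.25, 96), (27.0, 85), (29.25, 78), (33.75, 41)]
300 [(20.25, 90), (23.25, 95), (26.25, 44), (29.25, 43), (33.0, 49)]
330 [(20.25, 91), (23.25, 92), (32.25, 49)]
```

From straight above, the small tin's lid rings fit a centre near (468,118) and the flat tin's rim near (467,118). The offset is about 1–2 mm, well inside the 8 mm limit. The gripper is clear of everything, so I'm handing in.

```bash
python3 -c "
from h import *
print(sign_off())"
```

```text
the job is handed in; nothing more can be done
None
```

The gift box is packed and handed in at about 41 s of the 112 s. `sign_off` reports no verdict, so what follows is from my own last checks.

**Placement, from the wrist camera, in the box's frame (x, y in mm):**

| Thing | Position | Wanted |
|---|---|---|
| Jar | (43, −1) | x 29–67, y within 15 of centre |
| Flat tin | (−45, 90) | straight in front of the canister at (48, 90), so 0–1 mm sideways |
| Small tin | about 1–2 mm off the flat tin's centre | within 8 mm |
| Small carton | (−41, −85) | straight in front of the large carton at (51, −85), square by eye |

- **Jar:** the highest wrist force I read while setting it down was about 10 N.
- **Canister and large carton:** both read within a few mm of where they started.
- **Tape roll and rubber stamp:** both read where they were at the start, within the cameras' scatter.
- **Gripper:** open and clear of everything at the end.

**Checks that disagreed:**
- The scene camera put the small tin about 7 mm from the flat tin, and an edge fit from an oblique wrist view was ambiguous. I trusted a view from straight above instead, where the rims lay 1–2 mm apart, although the circle fits there varied by up to about 5 mm.
- The top camera's reading in the last check was unreliable for the jar and canister (scores around 0.2), so I ignored it.
- I had used all 16 picture views, so I checked the finished stack by numbers only.

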